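Pack the bracket kit box in two layers

TASK

Pack the bracket kit: first put every hex bolt into the bottom of the plywood box, each in a cavity of its own, then lay the divider plate flat over them inside the rim, right down on its seat with its handle up. Last, hang every foot bracket by its hole on one of the pegs of the board behind, one to a peg, foot down, hanging still. Leave the tin and the roll of tape where they are.

Things in the scene. Friction and masses are not known exactly. Their poses are not given: they have to be found in the camera images.
- kit_box: fixed plywood kit station: an open box 92 (x) x 234 (y) mm, rim 60 high, inside 80 x 222; a 46 high insert in it, with three square cavities in a row along y, carries the divider. 88 mm behind the box a board 12 thick, 139 high (front face 134 mm to +x of the origin) has three pegs pointing forward over the gap. Origin: under the box's middle, on the bench; +x to the board, +y left, z up
- divider: loose plywood divider plate 72 (x) x 214 (y) x 8 mm, about 160 g, with a wooden bar handle standing on its middle: 50 mm long (x), 14 mm thick (y), its top 38 mm above the plate's underside. Origin: centre of the plate's underside, z up. It fits inside the rim of the box with 4 mm of play on each side, either way round, its long side along the box's y
- divider_handle (a point): centre of the divider's bar handle, 26 mm above the plate's underside
- seat (a point): centre of where the divider's underside comes to lie in the box, 46 mm above the bench; axes as those of kit_box. The fitted plate's top is 54 mm above the bench
- bracket_0: loose aluminium foot bracket (absent in some starts), about 150 g: an upright leg 9 mm thick (x), 44 mm wide (y), its top 70 mm above the underside, on a foot plate 53 (x) x 60 (y) x 8 mm that reaches 30 mm to -x and 22 mm to +x of the leg's middle. Origin: underside, in the middle of the leg. A round 26 mm hole goes through the leg along x, centre 33 mm above the underside. All alike
- bracket_0_hole (a point): centre of the hole of bracket_0, with its axes (x along the hole)
- bolt_0: loose grey hex bolt (absent in some starts), 29 mm long, hex head 11 x 13 mm, shank 8 mm thick; starts standing on its head. Origin: centre of the head's underside; z runs along the shank. All bolts are alike
- cavity_0 (a point): middle of a cavity of the box, 22 mm above the bench and 14 mm above the cavity floor; the cavity is 66 x 66 mm and 38 mm deep, cavities 78 mm apart; axes as those of kit_box
- peg_0 (a point): middle of a steel peg, on its axis, 25 mm to -x of the board's front face, 135 mm above the bench; axes as kit_box. The peg is round, 10 mm thick, ends 50 mm out from the board and rises 12 degrees towards its tip (axis 130 mm above the bench at the board). Pegs are 80 mm apart; the board's top is 4 mm above this point. A bracket hung here has its hole centre about 8 mm below this point
- bracket_1: loose aluminium foot bracket (absent in some starts), about 150 g: an upright leg 9 mm thick (x), 44 mm wide (y), its top 70 mm above the underside, on a foot plate 53 (x) x 60 (y) x 8 mm that reaches 30 mm to -x and 22 mm to +x of the leg's middle. Origin: underside, in the middle of the leg. A round 26 mm hole goes through the leg along x, centre 33 mm above the underside. All alike
- bracket_1_hole (a point): centre of the hole of bracket_1, with its axes (x along the hole)
- bolt_1: loose grey hex bolt (absent in some starts), 29 mm long, hex head 11 x 13 mm, shank 8 mm thick; starts standing on its head. Origin: centre of the head's underside; z runs along the shank. All bolts are alike
- cavity_1 (a point): middle of a cavity of the box, 22 mm above the bench and 14 mm above the cavity floor; the cavity is 66 x 66 mm and 38 mm deep, cavities 78 mm apart; axes as those of kit_box
- peg_1 (a point): middle of a steel peg, on its axis, 25 mm to -x of the board's front face, 135 mm above the bench; axes as kit_box. The peg is round, 10 mm thick, ends 50 mm out from the board and rises 12 degrees towards its tip (axis 130 mm above the bench at the board). Pegs are 80 mm apart; the board's top is 4 mm above this point. A bracket hung here has its hole centre about 8 mm below this point
- bracket_2: loose aluminium foot bracket (absent in some starts), about 150 g: an upright leg 9 mm thick (x), 44 mm wide (y), its top 70 mm above the underside, on a foot plate 53 (x) x 60 (y) x 8 mm that reaches 30 mm to -x and 22 mm to +x of the leg's middle. Origin: underside, in the middle of the leg. A round 26 mm hole goes through the leg along x, centre 33 mm above the underside. All alike
- bracket_2_hole (a point): centre of the hole of bracket_2, with its axes (x along the hole)
- bolt_2: loose grey hex bolt (absent in some starts), 29 mm long, hex head 11 x 13 mm, shank 8 mm thick; starts standing on its head. Origin: centre of the head's underside; z runs along the shank. All bolts are alike
- cavity_2 (a point): middle of a cavity of the box, 22 mm above the bench and 14 mm above the cavity floor; the cavity is 66 x 66 mm and 38 mm deep, cavities 78 mm apart; axes as those of kit_box
- peg_2 (a point): middle of a steel peg, on its axis, 25 mm to -x of the board's front face, 135 mm above the bench; axes as kit_box. The peg is round, 10 mm thick, ends 50 mm out from the board and rises 12 degrees towards its tip (axis 130 mm above the bench at the board). Pegs are 80 mm apart; the board's top is 4 mm above this point. A bracket hung here has its hole centre about 8 mm below this point
- wax_tin: round tin 75 mm across, 58 mm high, a bystander. Origin: its underside
- blue_tape: small dark roll of tape 52 mm across, 19 mm high, a bystander. Origin: its underside
There are look-alikes about, which are no part of the job. Leave any red look-alike of the bracket_2 alone.

How it is judged:
By the outcome, as a careful person would: the job done as asked, in the order asked, and still so for the second after the job is handed in, with the robot touching nothing.
Of bracket_0, bracket_1, bracket_2 only 2 to 3 are there at a start; the rules pass over those that are not, and their reading is None.
Of bolt_0, bolt_1, bolt_2 only 2 to 3 are there at a start; the rules pass over those that are not, and their reading is None.
At some moment in a run one of bracket_0, bracket_1, bracket_2, bolt_0, bolt_1, bolt_2, divider may be knocked a few centimetres aside while the robot is not near it.
It also fails if it takes over 210 s, if anything falls off the work surface, if the arm or the gripper's body presses on something with over 40 N, if the wrist force passes 120 N, or if a joint passes its speed limit or range.

ROBOT

A 6-joint arm with a two-finger parallel gripper is mounted at the origin on the work surface; the furniture and walls round the work are solid. World frame = base frame: x ahead of the robot, y to its left, z up, the work surface at z = 0. Lengths are in m, angles in degrees, forces in N, time in s.
With the tool pointing down it reaches from about 0.25 to 0.775 m from the base axis. Payload 8.9 kg.
Tool frame: the origin (TCP) lies on the centre line of the jaws, within the pads' length; the fingertips stand 8 mm ahead of it and the grasp point (between the pads) lies 11 mm behind it; z points along the fingers, y is the line along which they close (so a half turn about z gives the same grasp; the last joint's range is limited). The gripper opens to 85 mm and grips with 20 to 120 N. Pads are 22 mm wide; open, the fingers measure 114 mm over their backs; the gripper's body (76 mm by 85 mm) begins 54 mm behind the grasp point. The pads swing forward as they close: fully open they stand 13 mm farther back than shut.
Start: joints at [67.305, 16.656, -8.789, 64.555, 0, 82.019], TCP at [0.133, 0.508, 0.239] pointing down, gripper open.
Joint ranges: [-144.48, 144.48], [-52.06, 99.96], [-74.48, 78.29], [-112.23, 115.85], [-86.99, 84.42], [-180, 180]. Speed limits (degrees/s): [127.2, 127.2, 159.86, 180, 180, 180].

INTERFACE

Orientations are given as [roll, pitch, yaw] about the fixed x, y, z axes, in that order (R = Rz(yaw) Ry(pitch) Rx(roll)).
In Python, from cell import bot gives the robot as it stands. The module is installed in compiled form; this text tells all that it offers.
- The arm moves only by the tool arm_command, never from a script. Its arguments are lists of equal length, an entry for each row: "travel": the shift along the tool's x, y, z in m, a list of three; "twist": the turn, a rotation vector about the tool's x, y, z in degrees, a list of three. A call has exactly 10 rows; each row is the pose to reach, as a shift and turn from the pose commanded when the call began, along the tool's axes at that moment; what a row does not reach only later rows make up. A row lasts 1/8 s, in which the tool goes at most 62.5 mm and 10.7 degrees, less where a joint would pass 70% of its speed; a pose out of reach is approached as far as the arm can. A call with a gripper value outside its range is refused whole. "hand" is the opening, from -1 (shut) to 1 (fully open), so that 0 is half open, set as the call begins (left out, the last holds). The fingers move at their own pace and stop on an object; "grip_force" is the grip in N (left out, the last holds). Time passes only in rows, so rows that repeat a pose let the fingers close, or fill a call up. It gives the time, the measured TCP pose, the force, the opening and the grip force at its end, in the units of the state.
- bot.get_obs(): the state, without advancing time (a new reading comes with each control period).
- bot.capture(name): name is "side" or "top" or "wrist"; returns the picture (400x640x3 uint8, red, green, blue); there is no depth.
- bot.camera_params(name): a dict with "mtx" (3x3 intrinsics, pixels), "world_from_camera" (4x4, takes a point from camera to world coordinates). Camera axes: x right, y down, z forward; pixel columns grow to the right and rows downward; lengths in m; the calibration is good to about 2 mm. The wrist camera is an equidistant fisheye: a pixel r from the principal point sees the ray r / f radians off the axis. A picture is of the moment at which its call begins: read the wrist's pose just before it. camera_params takes no time and is no camera call; for the wrist camera it gives the pose at the moment of the call.
- bot.sign_off(): hands the job in; it is judged then, once.
The state is a dict: "time_s": time; "q": joint angles; "joint_vel": joint speeds; "tau": joint torques, N m; "eef_pos": TCP position; "ee_rot": TCP orientation; "ft_force": force on the tool from outside, world axes, zero at the start; "ft_torque": the same for the moment, N m; "width": finger opening in m; "gripper_force": force on a finger pad.
Only numpy, scipy, OpenCV 4.12 (cv2) and the standard library are available. Lean on these libraries where they do the work, as an engineer would, in place of code of your own. Each camera call takes 0.05 s, during which the arm holds its last target. There are 200 camera calls.

## Working session

There is one attempt and no reset: what is moved stays moved. The work goes in short steps, Python scripts to look and compute and a tool call to move; the robot and the scene stay as the last step left them, time stands still between calls to the robot, and variables do not carry over. Pictures are saved under pics/ and viewed, at most 14 in all, crops included, and the job is handed in when it is done.

Besides the shell and the picture viewer there is one more tool, called after "Request:" as name(argument=value, ...) on one line, values as JSON. arm_command: Moves the arm, as the interface text tells. Its arguments: {"type":"object","properties":{"travel":{"type":"array"},"twist":{"type":"array"},"hand":{"type":"number"},"grip_force":{"type":"number"}},"required":["travel","twist"]}

```bash
mkdir -p pics; cat > h.py <<'E'
import numpy as np, cv2
from cell import bot
from scipy.spatial.transform import Rotation as Ro
def snap(n,f):
    p=bot.camera_params(n); im=bot.capture(n); cv2.imwrite('pics/'+f,im[:,:,::-1]); return im,p
def ray(p,u,v,fish=False):
    K=np.array(p['mtx']);T=np.array(p['world_from_camera'])
    x=(u-K[0,2])/K[0,0];y=(v-K[1,2])/K[1,1]
    if fish:
        r=np.hypot(x,y);d=np.array([x/r*np.sin(r),y/r*np.sin(r),np.cos(r)]) if r>1e-9 else np.array([0,0,1.])
    else: d=np.array([x,y,1.])
    return T[:3,3],T[:3,:3]@d
def onz(p,u,v,z,fish=False):
    o,d=ray(p,u,v,fish); return o+d*(z-o[2])/d[2]
def proj(p,X,fish=False):
    K=np.array(p['mtx']);T=np.array(p['world_from_camera'])
    c=T[:3,:3].T@(np.array(X)-T[:3,3])
    if fish:
        r=np.hypot(c[0],c[1]);t=np.arctan2(r,c[2]);x,y=c[0]/r*t,c[1]/r*t
    else: x,y=c[0]/c[2],c[1]/c[2]
    return np.array([K[0,0]*x+K[0,2],K[1,1]*y+K[1,2]])
E
python3 - <<'E'
from h import *
s=bot.get_obs();print(s)
ims=[]
for n in('top','side','wrist'):
    im,p=snap(n,n+'0.png');print(n,np.round(p['mtx'],1).tolist(),np.round(p['world_from_camera'],3).tolist())
E
```

```text
{'time_s': 0.0, 'q': array([ 6.73046541e+01,  1.66907634e+01, -8.83233978e+00,  6.45546992e+01,
       -8.86978956e-04,  8.20194285e+01]), 'joint_vel': array([-0.02930628, -0.05661191,  0.06252817, -0.00882175,  0.12345592,
       -0.10183362]), 'tau': array([-2.38768225e-03, -5.37146366e+01,  3.31369042e+01,  1.61526591e-02,
       -2.75616840e-04, -4.07215475e-05]), 'eef_pos': array([0.13317615, 0.5073706 , 0.23870739]), 'ee_rot': array([-1.79922828e+02, -9.92348833e-03,  1.65285220e+02]), 'ft_force': array([-0.18807102,  0.10283728, -0.65345686]), 'ft_torque': array([ 0.05766588, -0.02836688, -0.02218594]), 'gripper_force': 0.0, 'width': 0.08551809088112772}
top [[362.0, 0.0, 324.0], [0.0, 362.0, 201.7], [0.0, 0.0, 1.0]] [[0.022, -0.998, 0.061, 0.48], [-1.0, -0.021, 0.021, 0.043], [-0.02, -0.062, -0.998, 1.097], [0.0, 0.0, 0.0, 1.0]]
side [[499.0, 0.0, 319.7], [0.0, 499.0, 195.2], [0.0, 0.0, 1.0]] [[-0.968, -0.183, 0.173, 0.344], [-0.251, 0.652, -0.716, 0.933], [0.018, -0.736, -0.677, 0.91], [0.0, 0.0, 0.0, 1.0]]
wrist [[309.7, 0.0, 315.8], [0.0, 309.7, 200.0], [0.0, 0.0, 1.0]] [[0.254, 0.924, 0.285, 0.061], [0.967, -0.242, -0.077, 0.528], [-0.002, 0.296, -0.955, 0.372], [0.0, 0.0, 0.0, 1.0]]
```

View pics/top0.png

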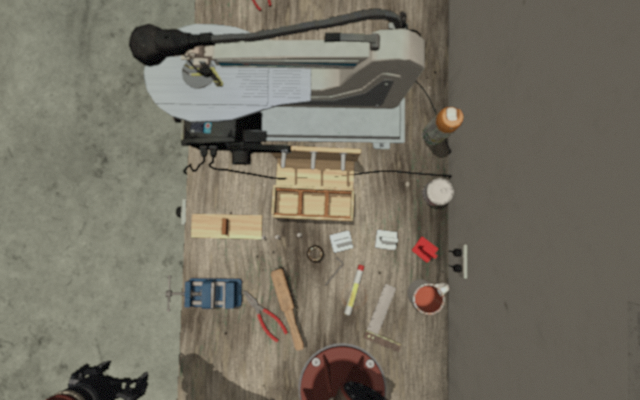

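View pics/side0.png

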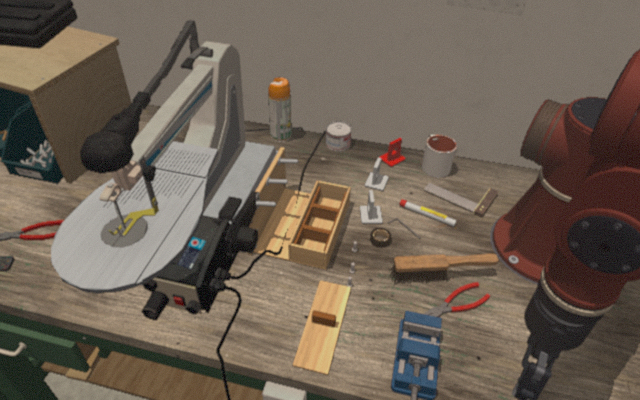

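Top view: box at (314,205), divider at (227,227), white brackets at (342,241) and (387,240), the red look-alike at (425,249), tape at (315,253), tin at (440,190). Bolts are the small dots near (279,236) and (299,234). I'll enlarge to confirm these.

```bash
python3 - <<'E'
import cv2,numpy as np
t=cv2.imread('pics/top0.png')[140:270,180:440]; t=cv2.resize(t,None,fx=3,fy=3,interpolation=cv2.INTER_CUBIC)
s=cv2.imread('pics/side0.png')[140:290,260:410]; s=cv2.resize(s,None,fx=1.35*1.0,fy=1.35,interpolation=cv2.INTER_CUBIC)
c=np.zeros((600,800,3),np.uint8); c[:390,:780]=t; c[395:395+s.shape[0],:s.shape[1]]=s
s=cv2.imread('pics/side0.png')[220:285,330:400]; s=cv2.resize(s,None,fx=3,fy=3,interpolation=cv2.INTER_CUBIC);c[395:395+s.shape[0],220:220+s.shape[1]]=s
s=cv2.imread('pics/side0.png')[150:225,350:440]; s=cv2.resize(s,None,fx=2.7,fy=2.7,interpolation=cv2.INTER_CUBIC);c[395:395+s.shape[0],460:460+s.shape[1]]=s
cv2.imwrite('pics/c1.png',c)
E
```

```text
(no output)
```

View pics/c1.png

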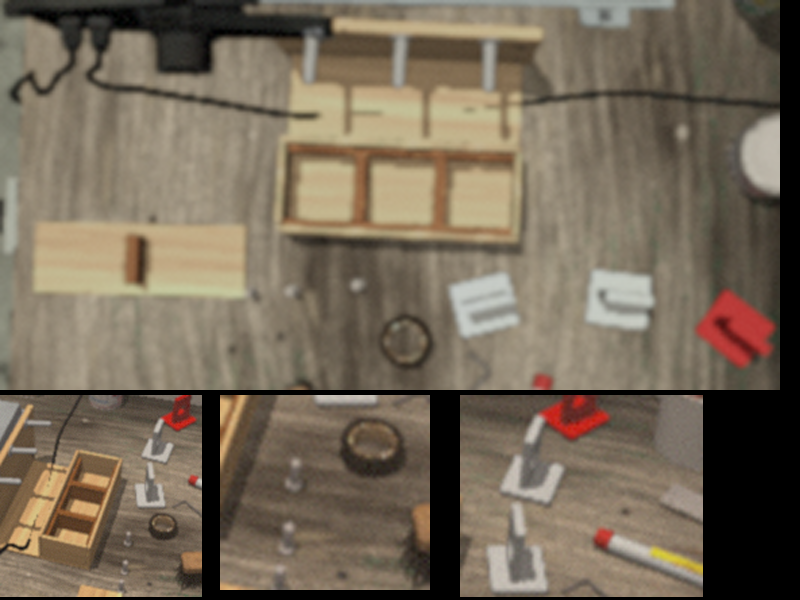

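The crop shows three bolts at top-view (299,235), (277,237) and (265,238); the side view has three too, at (355,247), (353,266) and (350,281). The two grey-white brackets fit the description and the red one is excluded. A dot at (407,184) is unexplained, so I'll check it.

```bash
python3 - <<'E'
from h import *
pt=bot.camera_params('top');ps=bot.camera_params('side');pw=bot.camera_params('wrist')
def tri(a,b):
    o1,d1=ray(pt,*a);o2,d2=ray(ps,*b)
    A=np.stack([d1,-d2],1);t=np.linalg.lstsq(A,o2-o1,rcond=None)[0]
    return (o1+d1*t[0]+o2+d2*t[1])/2, np.linalg.norm(o1+d1*t[0]-o2-d2*t[1])
for a,b in [((299,234.8),(354.5,247)),((277,237),(352.5,266)),((265,238),(350.5,281))]:
    print('bolt',np.round(onz(pt,*a,.015),3),*[np.round(x,3) for x in tri(a,b)])
print('dot',onz(pt,407.3,184,.0),proj(ps,onz(pt,407.3,184,0)),proj(pw,onz(pt,407.3,184,0),True))
# box rim corners in top crop: TL(283,137)?? 
f=lambda u,v:(180+u/3,140+v/3)
for n,c in dict(FL=(274,240),FR=(521,242),BL=(281,140),BR=(522,144)).items(): print('rim',n,np.round(onz(pt,*f(*c),.06),3))
for n,c in dict(boardL=(333,22),boardR=(541,32)).items(): print(n,np.round(onz(pt,*f(*c),.139),3))
for c in [(311,82),(400,86),(489,88)]: print('pegtip',np.round(onz(pt,*f(*c),.14),3))
for c in [(35,222),(245,225),(245,296),(34,292)]: print('div',np.round(onz(pt,*f(*c),.008),3))
print('handle',np.round(onz(pt,*f(134,259),.038),3))
for B in ([(450,287),(507,272),(520,322),(463,337)],[(590,270),(653,275),(649,328),(587,325)]):
    print('br',[np.round(onz(pt,*f(*c),.008),3)[:2].tolist() for c in B])
print('tape',onz(pt,*f(405,341),.019),'tin',onz(pt,*f(785,158),.058),'red',onz(pt,*f(735,328),.008))
E
```

```text
bolt [0.446 0.139 0.015] [0.447 0.139 0.013] 0.002
bolt [0.438 0.204 0.015] [0.439 0.203 0.021] 0.002
bolt [0.434 0.24  0.015] [0.435 0.24  0.013] 0.002
dot [ 0.60635875 -0.18479985  0.        ] [323.41532559 158.87367774] [111.09486081 410.6775708 ]
rim FL [0.488 0.215 0.06 ]
rim FR [ 0.491 -0.021  0.06 ]
rim BL [0.584 0.211 0.06 ]
rim BR [ 0.585 -0.02   0.06 ]
boardL [0.683 0.155 0.139]
boardR [ 0.677 -0.03   0.139]
pegtip [0.628 0.173 0.14 ]
pegtip [0.626 0.094 0.14 ]
pegtip [0.626 0.015 0.14 ]
div [0.501 0.466 0.008]
div [0.503 0.254 0.008]
div [0.432 0.251 0.008]
div [0.431 0.464 0.008]
handle [0.466 0.356 0.038]
br [[0.445, 0.046], [0.461, -0.01], [0.412, -0.024], [0.396, 0.032]]
br [[0.465, -0.093], [0.462, -0.156], [0.409, -0.152], [0.411, -0.091]]
tape [0.3915777  0.08930363 0.019     ] tin [ 0.57671061 -0.27083382  0.058     ] red [ 0.41126878 -0.23710528  0.008     ]
```

View pics/wrist0.png

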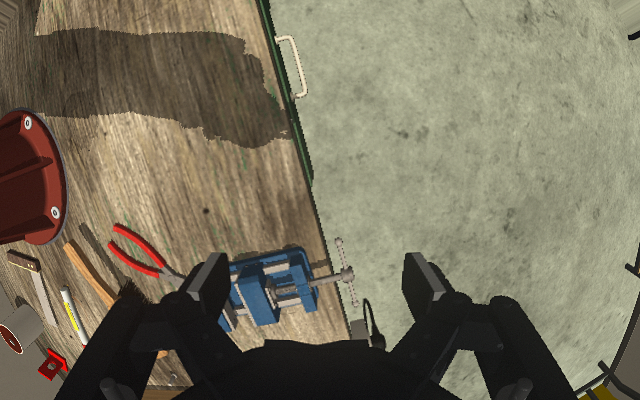

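Sizes check out: box 95×233 mm, plate 70×212, and the bolts triangulate to a height of about 15 mm with 2 mm residual. So there are three bolts and two brackets. Next I'll move above the bolts for a close look.

```bash
cat >> h.py <<'E'
def go(x,y,z,yaw,frm=None):
    """print travel/twist from the present pose (or frm) to a down-pointing pose"""
    s=bot.get_obs()
    if frm is None: P=np.array(s['eef_pos']);R=Ro.from_euler('xyz',s['ee_rot'],degrees=True)
    else: P=np.array(frm[:3]);R=Ro.from_euler('xyz',[180,0,frm[3]],degrees=True)
    t=R.inv().apply(np.array([x,y,z])-P);w=(R.inv()*Ro.from_euler('xyz',[180,0,yaw],degrees=True)).as_rotvec(degrees=True)
    print('travel',np.round(t,4).tolist(),'twist',np.round(w,1).tolist()); return (x,y,z,yaw)
E
python3 -c "
from h import *
go(.44,.19,.15,90)"
```

```text
travel [-0.3774, -0.2291, 0.089] twist [-0.1, 0.0, 75.3]
```

Request:
arm_command(travel=[[-0.0377,-0.0229,0.0089],[-0.0755,-0.0458,0.0178],[-0.1132,-0.0687,0.0267],[-0.151,-0.0916,0.0356],[-0.1887,-0.1146,0.0445],[-0.2264,-0.1375,0.0534],[-0.2642,-0.1604,0.0623],[-0.3019,-0.1833,0.0712],[-0.3774,-0.2291,0.089],[-0.3774,-0.2291,0.089]], twist=[[0,0,8.4],[0,0,16.7],[0,0,25.1],[0,0,33.5],[0,0,41.8],[0,0,50.2],[0,0,58.6],[0,0,66.9],[0,0,75.3],[0,0,75.3]], hand=-0.3)

```text
time_s: 1.4
eef_pos: [0.4416, 0.1881, 0.1496]
ee_rot: [-180.0, 0.0, 89.7]
ft_force: [-0.3, 0.6, 0.6]
width: 0.0299
gripper_force: 0.0
```

```bash
python3 - <<'E'
from h import *
im,p=snap('wrist','w1.png')
s=bot.get_obs();print(s['eef_pos'],s['ee_rot'],s['width'])
for b in [(.447,.139),(.438,.203),(.435,.24)]: print(proj(p,(*b,.029),True))
E
```

```text
[0.4430697  0.18694507 0.14922507] [1.79971261e+02 7.90811979e-02 8.97830523e+01] 0.03001924793708053
[321.04108927 249.28843893]
[310.43808582 180.9362051 ]
[306.39288305 137.24770107]
```

View pics/w1.png

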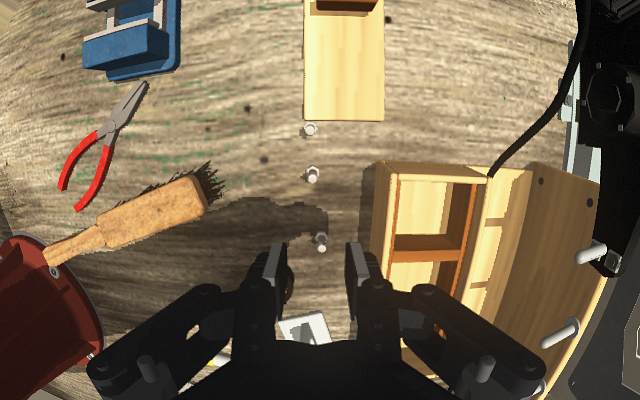

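The wrist view shows the bolts at (321,242), (313,174) and (310,130), the box at right and the divider at top centre. I'll measure the shank tops from bright blobs.

```bash
python3 - <<'E'
from h import *
p=bot.camera_params('wrist');im=cv2.imread('pics/w1.png')
hsv=cv2.cvtColor(im,cv2.COLOR_BGR2HSV)
for (u,v) in [(321,242),(313,174),(310,130)]:
    w=hsv[v-14:v+15,u-12:u+13]
    m=((w[...,1]<45)&(w[...,2]>150)).astype(np.uint8)
    n,l,st,c=cv2.connectedComponentsWithStats(m);k=1+st[1:,4].argmax();x,y,ww,hh,a=st[k]
    print('blob',c[k]+[u-12,v-14],a,'box',x+u-12,y+v-14,ww,hh,'mid@.012',onz(p,*(c[k]+[u-12,v-14]),.014,True)[:2],'top@.029 bottom edge',onz(p,u-12+x+ww/2,v-14+y+hh-4.5,.029,True)[:2])
a=cv2.resize(im[110:260,280:350],None,fx=4,fy=4,interpolation=cv2.INTER_CUBIC);cv2.imwrite('pics/c2.png',a)
# box: inner/rim corners seen in the wrist view
for c in [(360,268),(378,160),(492,178),(487,170)]: print('rim',onz(p,*c,.06,True)[:2])
E
```

```text
blob [321.53488372 247.95348837] 43 box 318 244 8 8 mid@.012 [0.44926448 0.13183925] top@.029 bottom edge [0.44939031 0.13967855]
blob [312.05769231 178.23076923] 52 box 309 174 8 9 mid@.012 [0.44068198 0.2005785 ] top@.029 bottom edge [0.4416567  0.20388574]
blob [310.01904762 128.1047619 ] 105 box 304 122 14 13 mid@.012 [0.43921163 0.24519617] top@.029 bottom edge [0.44026333 0.24427104]
rim [0.48035794 0.13536755]
rim [0.48995752 0.22531262]
rim [0.58996631 0.21305011]
rim [0.5838719  0.21965472]
```

View pics/c2.png

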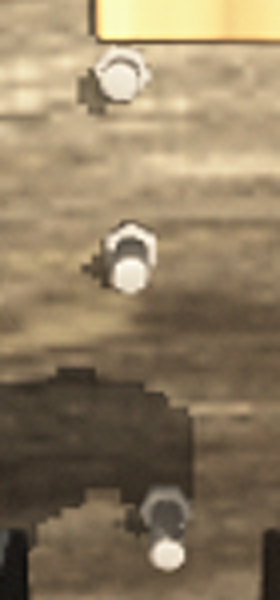

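The crop shows the shank tops at (310,130), (312.5,178.2) and (322,248.5).

```bash
python3 - <<'E'
from h import *
p=bot.camera_params('wrist')
for c in [(322,248.5),(312.5,178.2),(310,130)]: print(onz(p,*c,.029,True))
s=bot.get_obs();print(s['eef_pos'])
P=onz(p,322,248.5,.029,True)
a=go(P[0],P[1],.07,90); a=go(P[0],P[1],.02,90)
E
```

```text
[0.44939426 0.13866069 0.029     ]
[0.44123777 0.20414728 0.029     ]
[0.43945112 0.24468857 0.029     ]
[0.4430697  0.18694507 0.14922507]
travel [-0.0482, 0.0065, 0.0793] twist [0.0, 0.1, -0.2]
travel [-0.0481, 0.0064, 0.1293] twist [0.0, 0.1, -0.2]
```

Request:
arm_command(travel=[[-0.01,0.0016,0.016],[-0.02,0.0032,0.032],[-0.03,0.0048,0.048],[-0.04,0.0064,0.064],[-0.046,0.0072,0.074],[-0.05,0.008,0.08],[-0.05,0.008,0.08],[-0.05,0.008,0.08],[-0.05,0.008,0.08],[-0.05,0.008,0.08]], twist=[[0,0,0],[0,0,0],[0,0,0],[0,0,0],[0,0,0],[0,0,0],[0,0,0],[0,0,0],[0,0,0],[0,0,0]])

```text
time_s: 2.7
eef_pos: [0.4483, 0.1405, 0.0706]
ee_rot: [180.0, -0.0, 90.0]
ft_force: [0.3, 0.3, 1.2]
width: 0.0299
gripper_force: 0.0
```

```bash
python3 - <<'E'
from h import *
im,p=snap('wrist','w2.png')
s=bot.get_obs();print(s['eef_pos'],s['ee_rot'],s['width'])
hsv=cv2.cvtColor(im,cv2.COLOR_RGB2HSV)
for b in [(.448,.14),(.44,.2055),(.438,.246)]:
    q=proj(p,(*b,.029),True);u,v=q.astype(int);x0,y0=max(u-15,0),max(v-20,0);w=hsv[y0:v+21,x0:u+16]
    m=((w[...,1]<45)&(w[...,2]>150)).astype(np.uint8)
    n,l,st,c=cv2.connectedComponentsWithStats(m)
    print(q,[( (st[k,:4]+[x0,y0,0,0]).tolist(),st[k,4]) for k in range(1,n) if st[k,4]>15])
cv2.imwrite('pics/c3.png',cv2.resize(im[60:300,230:400,::-1],None,fx=2.4,fy=2.4))
E
```

```text
[0.44828919 0.14047996 0.07048988] [ 1.79978779e+02 -3.80002771e-03  8.99981122e+01] 0.029481551280384936
[313.9835865  235.72548983] [([305, 215, 15, 7], np.int32(47)), ([308, 229, 9, 8], np.int32(39))]
[299.55163869 127.95186348] [([292, 117, 18, 19], np.int32(228))]
[295.66427585  56.94125626] [([292, 36, 8, 13], np.int32(101)), ([288, 51, 19, 22], np.int32(194))]
```

View pics/c3.png

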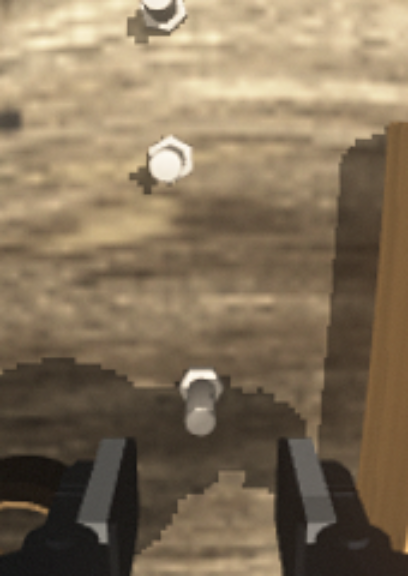

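Bolt 1's top is at about (313,234), against a predicted (314,236), so the grasp is within 1 mm.

Request:
arm_command(travel=[[0,0,0.01],[0,0,0.02],[0,0,0.03],[0,0,0.04],[0,0,0.05],[0,0,0.05],[0,0,0.05],[0,0,0.05],[0,0,0.05],[0,0,0.05]], twist=[[0,0,0],[0,0,0],[0,0,0],[0,0,0],[0,0,0],[0,0,0],[0,0,0],[0,0,0],[0,0,0],[0,0,0]])

```text
time_s: 4.0
eef_pos: [0.4483, 0.1404, 0.0205]
ee_rot: [180.0, -0.0, 90.0]
ft_force: [0.4, 0.1, -0.5]
width: 0.0294
gripper_force: 0.0
```

Request:
arm_command(travel=[[0,0,0],[0,0,0],[0,0,0],[0,0,0],[0,0,-0.002],[0,0,-0.01],[0,0,-0.03],[0,0,-0.06],[0,0,-0.09],[0,0,-0.09]], twist=[[0,0,0],[0,0,0],[0,0,0],[0,0,0],[0,0,0],[0,0,0],[0,0,0],[0,0,0],[0,0,0],[0,0,0]], hand=-1, grip_force=40)

```text
time_s: 5.25
eef_pos: [0.4499, 0.1406, 0.1127]
ee_rot: [179.7, -0.0, 90.0]
ft_force: [0.7, 0.4, 0.2]
width: 0.0062
gripper_force: 39.0
```

Request:
arm_command(travel=[[-0.015,0.011,0],[-0.035,0.026,0],[-0.06,0.044,0],[-0.085,0.062,0],[-0.105,0.077,0],[-0.118,0.085,0],[-0.1226,0.089,0],[-0.1226,0.089,0],[-0.1226,0.089,0],[-0.1226,0.089,0]], twist=[[0,0,0],[0,0,0],[0,0,0],[0,0,0],[0,0,0],[0,0,0],[0,0,0],[0,0,0],[0,0,0],[0,0,0]])

```text
time_s: 6.5
eef_pos: [0.5368, 0.0183, 0.1104]
ee_rot: [-180.0, -0.0, 90.0]
ft_force: [-1.0, -0.7, 0.4]
width: 0.006
gripper_force: 39.0
```

```bash
python3 - <<'E'
from h import *
im,p=snap('wrist','w3.png')
s=bot.get_obs();print(s['eef_pos'],s['ee_rot'],s['width'],s['gripper_force'])
np.save('w3p.npy',p,allow_pickle=True)
E
```

```text
[0.53689312 0.01820795 0.11040813] [-1.79999477e+02 -1.41445883e-03  9.00297392e+01] 0.006043286052741783 39.045308232307434
```

View pics/w3.png

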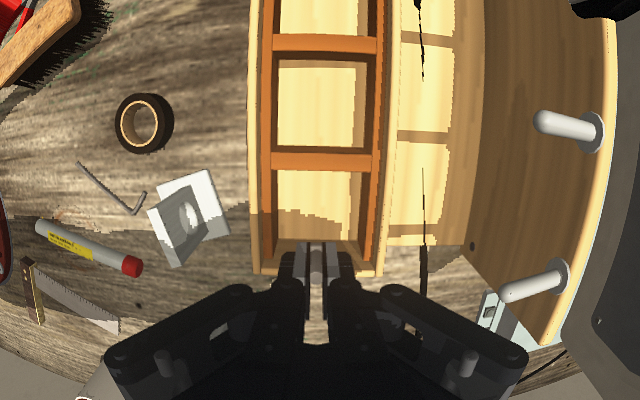

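The bolt is held over the far cavity. The ribs are at (325,161) and (325,43), the rim's outer edges at u≈249 and 398, and the peg tips at about (508,292) and (540,122). I'll refine the box pose from this view.

```bash
python3 - <<'E'
from h import *
p=np.load('w3p.npy',allow_pickle=True).item()
for n,c,z in [('rib1',(320,161),.046),('rib2',(325,43),.046),('rimL',(249,160),.06),('rimL2',(250,60),.06),('rimR',(391,160),.06),('insL',(272,110),.046),('insR',(379,110),.046),('frontcorner',(253,275),.06),('tip0',(505,293),.1406),('tip1',(538,119),.1406)]:
    print(n,np.round(onz(p,*c,z,True),4))
E
```

```text
rib1 [0.5403 0.0602 0.046 ]
rib2 [0.5433 0.1366 0.046 ]
rimL [0.4968 0.0637 0.06  ]
rimL2 [0.4988 0.1245 0.06  ]
rimR [0.5837 0.0638 0.06  ]
insL [0.5098 0.0935 0.046 ]
insR [0.578 0.094 0.046]
frontcorner [ 0.4938 -0.0167  0.06  ]
tip0 [0.6261 0.0176 0.1406]
tip1 [0.626  0.0969 0.1406]
```

Request:
arm_command(travel=[[0,0,0.01],[0,0,0.025],[0,0,0.04],[0,0,0.055],[0,0,0.068],[0,0,0.078],[0,0,0.08],[0,0,0.08],[0,0,0.08],[0,0,0.08]], twist=[[0,0,0],[0,0,0],[0,0,0],[0,0,0],[0,0,0],[0,0,0],[0,0,0],[0,0,0],[0,0,0],[0,0,0]])

```text
time_s: 7.8
eef_pos: [0.5374, 0.0177, 0.0307]
ee_rot: [180.0, 0.0, 90.0]
ft_force: [-0.7, 0.9, -0.4]
width: 0.0063
gripper_force: 39.0
```

Request:
arm_command(travel=[[0,0,0],[0,0,0],[0,0,0],[0,0,0],[0,0,-0.005],[0,0,-0.02],[0,0,-0.04],[0,0,-0.06],[0,0,-0.08],[0,0,-0.08]], twist=[[0,0,0],[0,0,0],[0,0,0],[0,0,0],[0,0,0],[0,0,0],[0,0,0],[0,0,0],[0,0,0],[0,0,0]], hand=-0.5)

```text
time_s: 9.05
eef_pos: [0.5386, 0.0176, 0.1125]
ee_rot: [179.8, 0.0, 90.0]
ft_force: [0.3, 0.8, -0.3]
width: 0.0213
gripper_force: 0.0
```

Request:
arm_command(travel=[[0.025,-0.013,0],[0.055,-0.029,0],[0.09,-0.047,0],[0.125,-0.065,0.01],[0.155,-0.08,0.02],[0.175,-0.092,0.03],[0.187,-0.0973,0.04],[0.187,-0.0973,0.04],[0.187,-0.0973,0.04],[0.187,-0.0973,0.04]], twist=[[0,0,0],[0,0,0],[0,0,0],[0,0,0],[0,0,0],[0,0,0],[0,0,0],[0,0,0],[0,0,0],[0,0,0]])

```text
time_s: 10.3
eef_pos: [0.4406, 0.2042, 0.0706]
ee_rot: [180.0, -0.0, 89.9]
ft_force: [-0.2, 0.0, 0.2]
width: 0.0213
gripper_force: 0.0
```

```bash
python3 - <<'E'
from h import *
im,p=snap('wrist','w4.png')
s=bot.get_obs();print(s['eef_pos'],s['ee_rot'],s['width'])
hsv=cv2.cvtColor(im,cv2.COLOR_RGB2HSV)
for b in [(.44,.2055),(.438,.246)]:
    q=proj(p,(*b,.029),True);u,v=q.astype(int);x0,y0=max(u-15,0),max(v-20,0);w=hsv[y0:v+21,x0:u+16]
    m=((w[...,1]<45)&(w[...,2]>150)).astype(np.uint8)
    n,l,st,c=cv2.connectedComponentsWithStats(m)
    print(q,[( (st[k,:4]+[x0,y0,0,0]).tolist(),st[k,4]) for k in range(1,n) if st[k,4]>15])
E
```

```text
[0.44048941 0.20423478 0.07059666] [ 1.79964778e+02 -3.28839085e-03  8.99279336e+01] 0.02148917163314438
[313.47513333 232.98957941] [([305, 212, 16, 7], np.int32(61)), ([307, 227, 9, 6], np.int32(25))]
[309.73982633 168.08858008] [([301, 152, 18, 13], np.int32(66)), ([303, 162, 12, 12], np.int32(113))]
```

Request:
arm_command(travel=[[0.0025,-0.001,0.01],[0.0025,-0.001,0.02],[0.0025,-0.001,0.03],[0.0025,-0.001,0.04],[0.0025,-0.001,0.05],[0.0025,-0.001,0.05],[0.0025,-0.001,0.05],[0.0025,-0.001,0.05],[0.0025,-0.001,0.05],[0.0025,-0.001,0.05]], twist=[[0,0,0],[0,0,0],[0,0,0],[0,0,0],[0,0,0],[0,0,0],[0,0,0],[0,0,0],[0,0,0],[0,0,0]])

```text
time_s: 11.6
eef_pos: [0.439, 0.2073, 0.0205]
ee_rot: [180.0, -0.0, 90.0]
ft_force: [-0.5, 0.8, 1.0]
width: 0.0212
gripper_force: 0.0
```

Request:
arm_command(travel=[[0,0,0],[0,0,0],[0,0,0],[0,0,0],[0,0,-0.002],[0,0,-0.01],[0,0,-0.03],[0,0,-0.06],[0,0,-0.09],[0,0,-0.09]], twist=[[0,0,0],[0,0,0],[0,0,0],[0,0,0],[0,0,0],[0,0,0],[0,0,0],[0,0,0],[0,0,0],[0,0,0]], hand=-1)

```text
time_s: 12.85
eef_pos: [0.4405, 0.2078, 0.1127]
ee_rot: [179.8, -0.1, 90.0]
ft_force: [-0.4, 0.3, 0.0]
width: 0.006
gripper_force: 39.0
```

Request:
arm_command(travel=[[-0.013,0.013,0],[-0.03,0.028,0],[-0.05,0.047,0],[-0.075,0.07,0],[-0.092,0.085,0],[-0.104,0.095,0],[-0.1095,0.1005,0],[-0.1095,0.1005,0],[-0.1095,0.1005,0],[-0.1095,0.1005,0]], twist=[[0,0,0],[0,0,0],[0,0,0],[0,0,0],[0,0,0],[0,0,0],[0,0,0],[0,0,0],[0,0,0],[0,0,0]])

```text
time_s: 14.1
eef_pos: [0.5389, 0.0982, 0.1104]
ee_rot: [-180.0, -0.0, 90.0]
ft_force: [-0.4, -0.7, 0.0]
width: 0.0055
gripper_force: 39.0
```

Request:
arm_command(travel=[[0,0,0.01],[0,0,0.025],[0,0,0.04],[0,0,0.055],[0,0,0.068],[0,0,0.078],[0,0,0.08],[0,0,0.08],[0,0,0.08],[0,0,0.08]], twist=[[0,0,0],[0,0,0],[0,0,0],[0,0,0],[0,0,0],[0,0,0],[0,0,0],[0,0,0],[0,0,0],[0,0,0]])

```text
time_s: 15.35
eef_pos: [0.5396, 0.0977, 0.0307]
ee_rot: [180.0, -0.0, 90.0]
ft_force: [0.2, -0.7, -0.9]
width: 0.0061
gripper_force: 39.0
```

Request:
arm_command(travel=[[0,0,0],[0,0,0],[0,0,0],[0,0,0],[0,0,-0.005],[0,0,-0.02],[0,0,-0.04],[0,0,-0.06],[0,0,-0.08],[0,0,-0.08]], twist=[[0,0,0],[0,0,0],[0,0,0],[0,0,0],[0,0,0],[0,0,0],[0,0,0],[0,0,0],[0,0,0],[0,0,0]], hand=-0.5)

```text
time_s: 16.6
eef_pos: [0.5408, 0.0978, 0.1126]
ee_rot: [179.8, -0.0, 90.0]
ft_force: [-0.3, 0.0, -0.7]
width: 0.0211
gripper_force: 0.0
```

Request:
arm_command(travel=[[0.02,-0.013,0],[0.045,-0.03,0],[0.07,-0.048,0],[0.1,-0.068,0.01],[0.125,-0.085,0.02],[0.142,-0.096,0.03],[0.148,-0.102,0.04],[0.148,-0.102,0.04],[0.148,-0.102,0.04],[0.148,-0.102,0.04]], twist=[[0,0,0],[0,0,0],[0,0,0],[0,0,0],[0,0,0],[0,0,0],[0,0,0],[0,0,0],[0,0,0],[0,0,0]])

```text
time_s: 17.85
eef_pos: [0.4381, 0.2453, 0.0707]
ee_rot: [180.0, -0.0, 89.9]
ft_force: [-0.3, 0.6, -0.1]
width: 0.0211
gripper_force: 0.0
```

```bash
python3 - <<'E'
from h import *
im,p=snap('wrist','w5.png')
s=bot.get_obs();print(s['eef_pos'],s['ee_rot'],s['width'])
hsv=cv2.cvtColor(im,cv2.COLOR_RGB2HSV)
for b in [(.4375,.247)]:
    q=proj(p,(*b,.029),True);u,v=q.astype(int);x0,y0=max(u-15,0),max(v-20,0);w=hsv[y0:v+21,x0:u+16]
    m=((w[...,1]<45)&(w[...,2]>150)).astype(np.uint8)
    n,l,st,c=cv2.connectedComponentsWithStats(m)
    print(q,[( (st[k,:4]+[x0,y0,0,0]).tolist(),st[k,4]) for k in range(1,n) if st[k,4]>15])
    cv2.imwrite('pics/c5.png',cv2.resize(im[100:320,210:430,::-1],None,fx=2.5,fy=2.5))
E
```

```text
[0.43802641 0.24537741 0.07062775] [ 1.79959806e+02 -8.98226235e-03  8.99387435e+01] 0.021549233918586944
[313.44227563 232.42840873] [([306, 212, 15, 7], np.int32(42))]
```

View pics/c5.png

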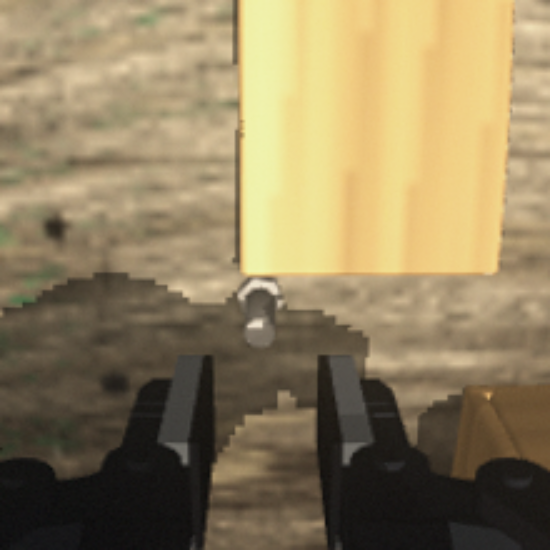

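The bolt top is at about (313.6,232), right on the prediction. The divider edge is 2–3 mm behind the head, and the fingertips stay above the plate.

Request:
arm_command(travel=[[0,0,0.01],[0,0,0.02],[0,0,0.03],[0,0,0.04],[0,0,0.048],[0,0,0.048],[0,0,0.048],[0,0,0.048],[0,0,0.048],[0,0,0.048]], twist=[[0,0,0],[0,0,0],[0,0,0],[0,0,0],[0,0,0],[0,0,0],[0,0,0],[0,0,0],[0,0,0],[0,0,0]])

```text
time_s: 19.15
eef_pos: [0.4375, 0.2458, 0.0225]
ee_rot: [180.0, -0.0, 90.0]
ft_force: [-0.6, 0.1, 0.3]
width: 0.0215
gripper_force: 0.0
```

Request:
arm_command(travel=[[0,0,0],[0,0,0],[0,0,0],[0,0,0],[0,0,-0.002],[0,0,-0.01],[0,0,-0.03],[0,0,-0.06],[0,0,-0.088],[0,0,-0.088]], twist=[[0,0,0],[0,0,0],[0,0,0],[0,0,0],[0,0,0],[0,0,0],[0,0,0],[0,0,0],[0,0,0],[0,0,0]], hand=-1)

```text
time_s: 20.4
eef_pos: [0.4389, 0.2463, 0.1126]
ee_rot: [179.8, -0.1, 90.0]
ft_force: [0.6, 0.9, -0.5]
width: 0.0058
gripper_force: 39.0
```

Request:
arm_command(travel=[[-0.008,0.013,0],[-0.02,0.028,0],[-0.032,0.047,0],[-0.047,0.07,0],[-0.059,0.087,0],[-0.066,0.097,0],[-0.07,0.1025,0],[-0.07,0.1025,0],[-0.07,0.1025,0],[-0.07,0.1025,0]], twist=[[0,0,0],[0,0,0],[0,0,0],[0,0,0],[0,0,0],[0,0,0],[0,0,0],[0,0,0],[0,0,0],[0,0,0]])

```text
time_s: 21.65
eef_pos: [0.5394, 0.1761, 0.1104]
ee_rot: [-180.0, -0.0, 90.0]
ft_force: [0.1, 0.2, -0.8]
width: 0.0056
gripper_force: 39.0
```

Request:
arm_command(travel=[[0,0,0.01],[0,0,0.025],[0,0,0.04],[0,0,0.055],[0,0,0.068],[0,0,0.076],[0,0,0.078],[0,0,0.078],[0,0,0.078],[0,0,0.078]], twist=[[0,0,0],[0,0,0],[0,0,0],[0,0,0],[0,0,0],[0,0,0],[0,0,0],[0,0,0],[0,0,0],[0,0,0]])

```text
time_s: 22.9
eef_pos: [0.5402, 0.1758, 0.0327]
ee_rot: [180.0, -0.0, 90.0]
ft_force: [0.3, 1.1, -1.3]
width: 0.0058
gripper_force: 39.0
```

Request:
arm_command(travel=[[0,0,0],[0,0,0],[0,0,0],[0,0,0],[0,0,-0.005],[0,0,-0.02],[0,0,-0.04],[0,0,-0.07],[0,0,-0.1],[0,0,-0.1]], twist=[[0,0,0],[0,0,0],[0,0,0],[0,0,0],[0,0,0],[0,0,0],[0,0,0],[0,0,0],[0,0,0],[0,0,0]], hand=-0.5)

```text
time_s: 24.15
eef_pos: [0.5417, 0.1761, 0.1356]
ee_rot: [179.7, -0.1, 90.0]
ft_force: [0.1, -0.6, -0.1]
width: 0.0215
gripper_force: 0.0
```

Request:
arm_command(travel=[[0.01,-0.004,0],[0.03,-0.012,0],[0.055,-0.022,0],[0.08,-0.032,0],[0.105,-0.042,0],[0.13,-0.052,0],[0.152,-0.061,0],[0.17,-0.068,0],[0.182,-0.073,0],[0.182,-0.073,0]], twist=[[0,0,-10],[0,0,-20],[0,0,-30],[0,0,-40],[0,0,-50],[0,0,-60],[0,0,-70],[0,0,-80],[0,0,-90],[0,0,-90]], hand=0)

```text
time_s: 25.4
eef_pos: [0.4663, 0.3582, 0.132]
ee_rot: [-180.0, -0.0, 180.0]
ft_force: [-0.1, 0.1, -0.0]
width: 0.0428
gripper_force: 0.0
```

```bash
python3 - <<'E'
from h import *
im,p=snap('wrist','w6.png');np.save('w6p.npy',p,allow_pickle=True)
t,_=snap('top','t6.png')
s=bot.get_obs();print(s['eef_pos'],s['ee_rot'],s['width'])
c=np.zeros((600,800,3),np.uint8)
c[:320,:512]=cv2.resize(im,(512,320))[:,:,::-1]
c[325:595,:390]=cv2.resize(t[170:260,260:390],None,fx=3,fy=3,interpolation=cv2.INTER_CUBIC)[:,:,::-1]
sd,_=snap('side','s6.png')
c[325:565,400:720]=cv2.resize(sd[180:260,280:387],(320,240),interpolation=cv2.INTER_CUBIC)[:,:,::-1]
cv2.imwrite('pics/c6.png',c)
E
```

```text
[0.46682891 0.35734952 0.13212274] [-1.79975484e+02 -1.72633905e-02  1.79767528e+02] 0.042954215158663406
```

View pics/c6.png

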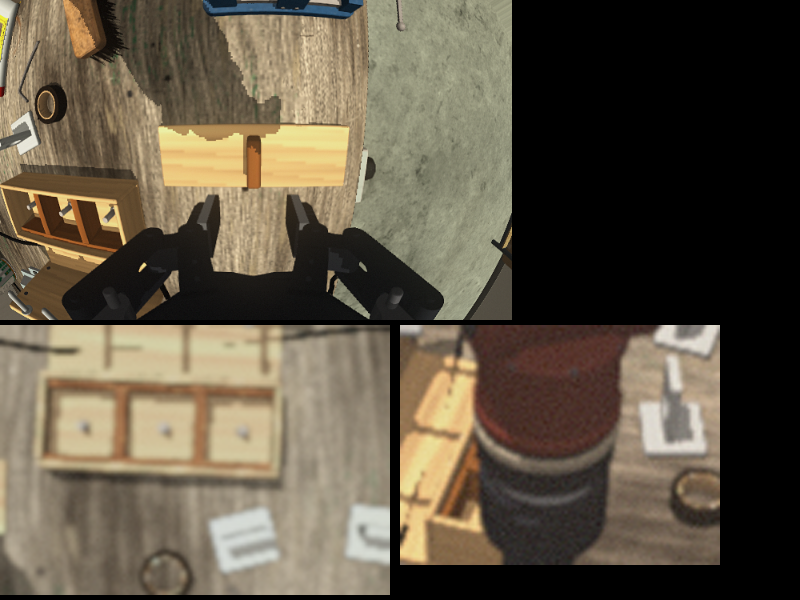

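All three bolts stand in their own cavities (top crop (85,428), (165,430), (242,432)). The divider handle appears at wrist pixel (317,202).

```bash
python3 - <<'E'
from h import *
p=np.load('w6p.npy',allow_pickle=True).item();im=cv2.imread('pics/w6.png')
hsv=cv2.cvtColor(im,cv2.COLOR_BGR2HSV);w=hsv[140:260,270:370]
print(hsv[200,312:328].tolist())
m=((w[...,1]>140)&(w[...,2]<215)&(w[...,2]>90)).astype(np.uint8)
n,l,st,c=cv2.connectedComponentsWithStats(m);k=1+st[1:,4].argmax();print(st[k]+[270,140,0,0,0],c[k]+[270,140])
ys,xs=np.nonzero(l==k);r=cv2.minAreaRect(np.stack([xs+270,ys+140],1).astype(np.float32));print(r)
for q in cv2.boxPoints(r): print(onz(p,*q,.038,True)[:2])
for q in [(200,158),(438,158),(434,232),(202,229)]: print('plate',onz(p,*q,.008,True)[:2])
print(proj(p,(.467,.358,.038),True))
cv2.imwrite('pics/c7.png',cv2.resize(im[140:250,180:450],None,fx=2.9,fy=2.9))
E
```

```text
[[13, 183, 169], [14, 183, 171], [13, 185, 171], [14, 184, 172], [14, 183, 176], [13, 177, 177], [13, 182, 177], [13, 185, 178], [13, 182, 179], [13, 183, 180], [13, 179, 178], [13, 181, 168], [13, 181, 151], [13, 179, 127], [17, 139, 193], [18, 126, 233]]
[ 308  176   18   60 1010] [316.57920792 205.75940594]
((316.5, 205.5), (59.0, 17.0), 90.0)
[0.44313076 0.35356201]
[0.44312853 0.3663644 ]
[0.49138444 0.36678992]
[0.4913875  0.35317337]
plate [0.4325844  0.25732201]
plate [0.43238352 0.46754743]
plate [0.50312207 0.47172303]
plate [0.49999428 0.25189665]
[313.95492144 206.11347971]
```

View pics/c7.png

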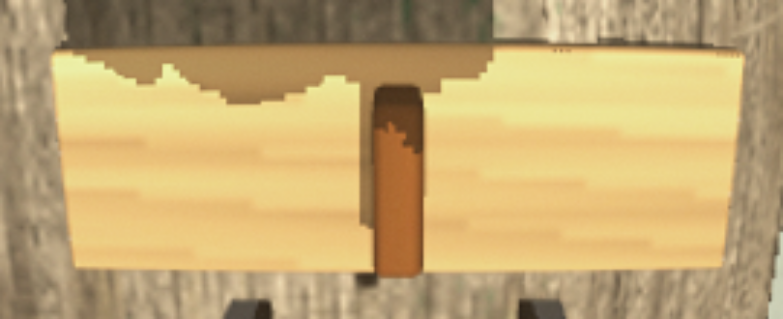

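Request:
arm_command(travel=[[0,0.001,0.02],[0,0.002,0.045],[0,0.003,0.07],[0,0.003,0.09],[0,0.003,0.105],[0,0.003,0.111],[0,0.003,0.111],[0,0.003,0.111],[0,0.003,0.111],[0,0.003,0.111]], twist=[[0,0,0],[0,0,0],[0,0,0],[0,0,0],[0,0,0],[0,0,0],[0,0,0],[0,0,0],[0,0,0],[0,0,0]])

```text
time_s: 26.8
eef_pos: [0.4671, 0.3609, 0.0217]
ee_rot: [180.0, 0.0, 180.0]
ft_force: [0.9, 0.6, -0.2]
width: 0.0425
gripper_force: 0.0
```

Request:
arm_command(travel=[[0,0,0],[0,0,0],[0,0,0],[0,0,0],[0,0,0],[0,0,-0.002],[0,0,-0.005],[0,0,-0.01],[0,0,-0.01],[0,0,-0.01]], twist=[[0,0,0],[0,0,0],[0,0,0],[0,0,0],[0,0,0],[0,0,0],[0,0,0],[0,0,0],[0,0,0],[0,0,0]], hand=-1, grip_force=70)

```text
time_s: 28.05
eef_pos: [0.4669, 0.3607, 0.0313]
ee_rot: [180.0, -0.0, 180.0]
ft_force: [-0.9, 0.4, -1.8]
width: 0.0132
gripper_force: 68.4
```

Request:
arm_command(travel=[[0,0,-0.01],[0,0,-0.03],[0,-0.01,-0.05],[-0.005,-0.03,-0.07],[-0.015,-0.06,-0.085],[-0.03,-0.1,-0.095],[-0.045,-0.145,-0.099],[-0.057,-0.19,-0.099],[-0.067,-0.23,-0.099],[-0.0735,-0.255,-0.099]], twist=[[0,0,0],[0,0,0],[0,0,0],[0,0,0],[0,0,0],[0,0,0],[0,0,0],[0,0,0],[0,0,0],[0,0,0]])

```text
time_s: 29.3
eef_pos: [0.5406, 0.1024, 0.1313]
ee_rot: [-180.0, 0.0, 179.9]
ft_force: [0.6, -0.3, -1.7]
width: 0.0131
gripper_force: 68.5
```

Request:
arm_command(travel=[[0,-0.005,0.005],[0,-0.008,0.01],[0,-0.008,0.02],[0,-0.008,0.028],[0,-0.008,0.03],[0,-0.008,0.03],[0,-0.008,0.03],[0,-0.008,0.03],[0,-0.008,0.03],[0,-0.008,0.03]], twist=[[0,0,0],[0,0,0],[0,0,0],[0,0,0],[0,0,0],[0,0,0],[0,0,0],[0,0,0],[0,0,0],[0,0,0]])

```text
time_s: 30.55
eef_pos: [0.5404, 0.0977, 0.1004]
ee_rot: [-180.0, 0.0, 180.0]
ft_force: [-0.3, -0.4, -1.8]
width: 0.0128
gripper_force: 68.5
```

```bash
python3 - <<'E'
from h import *
im,p=snap('wrist','w8.png');np.save('w8p.npy',p,allow_pickle=True)
s=bot.get_obs();print(s['eef_pos'],s['ee_rot'],s['width'])
cv2.imwrite('pics/c8.png',cv2.resize(im[60:330,60:580,::-1],None,fx=1.5,fy=1.5))
E
```

```text
[0.54039361 0.09769112 0.10036325] [-1.79999333e+02  5.63675544e-03  1.79981946e+02] 0.012221163848595803
```

View pics/c8.png

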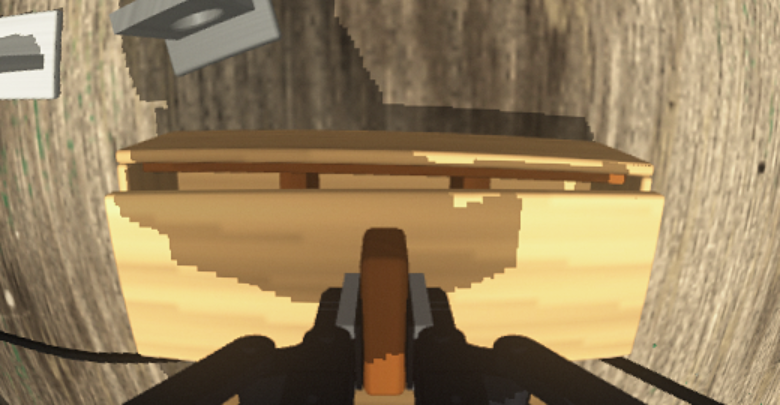

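The crop shows the plate front edge from (131,190) to (501,190), just above the rim's front edge from (139,161) to (495,169).

```bash
python3 - <<'E'
from h import *
p=np.load('w8p.npy',allow_pickle=True).item();im=cv2.imread('pics/w8.png')
f=lambda u,v:(60+u/1.5,60+v/1.5)
for n,c,z in [('plFL',(107,195),.0869),('plFR',(662,195),.0869),('rimFout?',(118,151),.06),('rimFinL',(118,163),.06),('rimR out',(653,165),.06),('rim R in',(640,176),.06),('handle nearTop',(384,229),.117),('handle farL',(362,392),.117),('rimfrontmid outer',(385,152),.06),('rimfrontmid inner',(385,165),.06)]:
    print(n,np.round(onz(p,*f(*c),z,True),4))
# column gradient profile through the front rim, and row profile at the rim ends
g=cv2.cvtColor(im,cv2.COLOR_BGR2GRAY)
print(g[140:196,250].tolist());print(g[140:196,400].tolist())
E
```

```text
plFL [ 0.5054 -0.0042  0.0869]
plFR [0.5054 0.203  0.0869]
rimFout? [ 0.4933 -0.014   0.06  ]
rimFinL [ 0.4985 -0.0147  0.06  ]
rimR out [0.4994 0.2147 0.06  ]
rim R in [0.5044 0.2085 0.06  ]
handle nearTop [0.5073 0.0992 0.117 ]
handle farL [0.5627 0.0922 0.117 ]
rimfrontmid outer [0.4966 0.0996 0.06  ]
rimfrontmid inner [0.5016 0.0996 0.06  ]
[80, 80, 80, 81, 83, 82, 89, 92, 86, 87, 86, 85, 85, 84, 86, 86, 83, 78, 81, 101, 120, 122, 131, 130, 129, 127, 122, 113, 74, 69, 70, 69, 68, 68, 65, 73, 75, 78, 78, 75, 77, 77, 76, 76, 77, 79, 99, 102, 118, 135, 145, 149, 151, 153, 155, 155]
[66, 67, 66, 69, 69, 68, 68, 64, 62, 64, 73, 87, 87, 88, 91, 89, 90, 88, 85, 85, 87, 86, 85, 148, 194, 209, 227, 147, 134, 133, 129, 111, 84, 72, 77, 73, 75, 72, 75, 106, 134, 142, 142, 140, 142, 140, 101, 99, 115, 129, 142, 141, 144, 143, 143, 145]
```

```bash
python3 - <<'E'
from h import *
p=np.load('w8p.npy',allow_pickle=True).item();im=cv2.imread('pics/w8.png')
g=cv2.GaussianBlur(cv2.cvtColor(im,cv2.COLOR_BGR2GRAY),(3,3),0).astype(float)
def edge(u,a,b,sgn):
    d=sgn*np.diff(g[a:b,u]);return a+d.argmax()+1
for name,a,b,s,z in [('outer',154,173,1,.06),('inner',160,180,-1,.06),('plate',183,196,1,.087)]:
    pts=np.array([onz(p,u,edge(u,a,b,s),z,True)[:2] for u in range(145,490,6)])
    for _ in range(3):
        k=np.polyfit(pts[:,1],pts[:,0],1);r=pts[:,0]-np.polyval(k,pts[:,1]);pts=pts[abs(r)<max(2*np.median(abs(r)),.0004)]
    print(name,'x@y=.1:',np.polyval(k,.1),'yaw',-np.degrees(np.arctan(k[0])),len(pts),np.abs(r).max())
E
```

```text
outer x@y=.1: 0.49607270941329995 yaw -1.4486696587696006 57 0.0003926395808612204
inner x@y=.1: 0.5002266422869726 yaw -0.6066074788753903 32 0.0006831831118111475
plate x@y=.1: 0.5053177729629653 yaw -0.05878082659729295 51 0.0003327510103940945
```

Request:
arm_command(travel=[[-0.001,0.001,0],[-0.001,0.001,0.004],[-0.001,0.001,0.008],[-0.001,0.001,0.012],[-0.001,0.001,0.016],[-0.001,0.001,0.02],[-0.001,0.001,0.024],[-0.001,0.001,0.028],[-0.001,0.001,0.028],[-0.001,0.001,0.028]], twist=[[0,0,1.3],[0,0,1.3],[0,0,1.3],[0,0,1.3],[0,0,1.3],[0,0,1.3],[0,0,1.3],[0,0,1.3],[0,0,1.3],[0,0,1.3]])

```text
time_s: 31.85
eef_pos: [0.5414, 0.0987, 0.0724]
ee_rot: [180.0, 0.0, 178.7]
ft_force: [-0.3, 0.1, -2.3]
width: 0.0128
gripper_force: 68.5
```

Request:
arm_command(travel=[[0,0,0.001],[0,0,0.002],[0,0,0.003],[0,0,0.004],[0,0,0.005],[0,0,0.005],[0,0,0.005],[0,0,0.005],[0,0,0.005],[0,0,0.005]], twist=[[0,0,0],[0,0,0],[0,0,0],[0,0,0],[0,0,0],[0,0,0],[0,0,0],[0,0,0],[0,0,0],[0,0,0]])

```text
time_s: 33.1
eef_pos: [0.5414, 0.0987, 0.0676]
ee_rot: [-180.0, 0.0, 178.7]
ft_force: [-2.4, -0.1, 5.9]
width: 0.0126
gripper_force: 69.2
```

Request:
arm_command(travel=[[0,0,0],[0,0,0],[0,0,0],[0,0,0],[0,0,0],[0,0,-0.005],[0,0,-0.015],[0,0,-0.035],[0,0,-0.065],[0,0,-0.09]], twist=[[0,0,0],[0,0,0],[0,0,0],[0,0,0],[0,0,0],[0,0,0],[0,0,0],[0,0,0],[0,0,0],[0,0,0]], hand=-0.4)

```text
time_s: 34.35
eef_pos: [0.5416, 0.0987, 0.1592]
ee_rot: [180.0, 0.1, 178.7]
ft_force: [0.9, -0.2, -0.5]
width: 0.0255
gripper_force: 0.0
```

Request:
arm_command(travel=[[0.014,-0.02,-0.01],[0.03,-0.045,-0.02],[0.048,-0.07,-0.03],[0.065,-0.095,-0.04],[0.08,-0.12,-0.045],[0.092,-0.137,-0.045],[0.1,-0.149,-0.045],[0.1,-0.149,-0.045],[0.1,-0.149,-0.045],[0.1,-0.149,-0.045]], twist=[[0,0,-1.3],[0,0,-1.3],[0,0,-1.3],[0,0,-1.3],[0,0,-1.3],[0,0,-1.3],[0,0,-1.3],[0,0,-1.3],[0,0,-1.3],[0,0,-1.3]], hand=1)

```text
time_s: 35.6
eef_pos: [0.4383, -0.0475, 0.2022]
ee_rot: [180.0, -0.0, -180.0]
ft_force: [0.2, 0.6, -1.1]
width: 0.0853
gripper_force: 0.0
```

```bash
python3 - <<'E'
from h import *
im,p=snap('wrist','w9.png');np.save('w9p.npy',p,allow_pickle=True)
s=bot.get_obs();print(s['eef_pos'],s['ee_rot'],s['width'])
t,pt=snap('top','t9.png')
c=np.zeros((600,800,3),np.uint8)
c[:360,:800]=cv2.resize(im[:288],(800,360))[:,:,::-1]
c[365:600,:330]=cv2.resize(t[140:240,260:400],(330,235),interpolation=cv2.INTER_CUBIC)[:,:,::-1]
sd,ps=snap('side','s9.png')
c[365:600,335:665]=cv2.resize(sd[130:270,260:457],(330,235),interpolation=cv2.INTER_CUBIC)[:,:,::-1]
cv2.imwrite('pics/c9.png',c)
E
```

```text
[ 0.43821547 -0.04749219  0.20221195] [ 1.79990705e+02 -6.60270061e-03 -1.79967926e+02] 0.08576942618227212
```

View pics/c9.png

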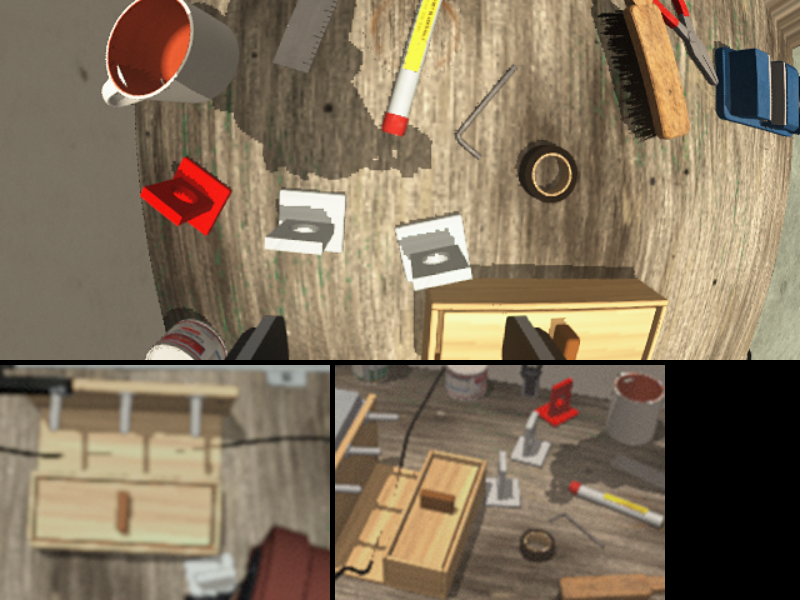

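Divider is seated: its outline sits evenly inside the rim in both lower views. The bracket holes are at wrist pixels (349.6,207) and (245,184), and the red look-alike at (148,157) is left alone. I'll measure the near foot edge against the hole and the leg top to get each bracket's heading.

```bash
python3 - <<'E'
from h import *
p=np.load('w9p.npy',allow_pickle=True).item()
f=lambda u,v:(u/1.25,v/1.25)
A=dict(nl=((396,230),.008),nr=((462,213),.008),hole=((437,259),.033),bl=((412,289),.008),br=((470,276),.008))
B=dict(nl=((280,190),.008),nr=((345,193),.008),hole=((307,230),.033),br=((342,251),.008),legtl=((265,248),.07),legtr=((322,252),.07))
for n,d in (('A',A),('B',B)):
    for k,(c,z) in d.items(): print(n,k,np.round(onz(p,*f(*c),z,True),4)[:2])
im=cv2.imread('pics/w9.png')
a=cv2.resize(im[140:245,200:395],None,fx=4,fy=4,interpolation=cv2.INTER_CUBIC);cv2.imwrite('pics/c10.png',a)
E
```

```text
A nl [ 0.4468 -0.0452]
A nr [0.4313 0.0123]
A hole [ 0.4651 -0.0113]
A bl [ 0.5026 -0.0304]
A br [0.49   0.0228]
B nl [ 0.41  -0.147]
B nr [ 0.4139 -0.089 ]
B hole [ 0.4402 -0.1183]
B br [ 0.466  -0.0934]
B legtl [ 0.4444 -0.143 ]
B legtr [ 0.4475 -0.0993]
```

View pics/c10.png

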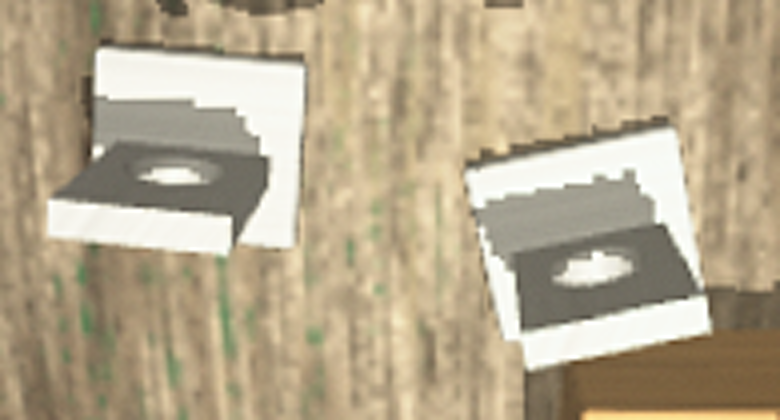

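The crop shows both legs complete, with leg base and top edges clear. Bracket A (right) has been knocked toward the box. The leg-top centres are at crop (615,331) and (141,227).

```bash
python3 - <<'E'
from h import *
p=np.load('w9p.npy',allow_pickle=True).item()
f=lambda c:(200+c[0]/4-.4,140+c[1]/4-.4)
D={'A':dict(foot=[(467,166),(677,128)],base=[(516,253),(665,224)],topf=[(522,328),(700,297)],topb=[(527,368),(711,332)]),
'B':dict(foot=[(97,48),(305,62)],far=[(293,247)],base=[(118,143),(268,158)],topf=[(50,200),(235,215)],topb=[(48,237),(233,254)])}
for n,d in D.items():
    for k,cs in d.items():
        z=.07 if k[:3]=='top' else .008
        P=np.array([onz(p,*f(c),z,True)[:2] for c in cs]);m=P.mean(0)
        print(n,k,np.round(P,4).tolist(),'mid',np.round(m,4), *( ['len',round(np.linalg.norm(P[1]-P[0]),4),'yaw',round(np.degrees(np.arctan2(*(P[1]-P[0]))),2)] if len(P)>1 else []))
E
```

```text
A foot [[0.4435, -0.0457], [0.4326, 0.0115]] mid [ 0.4381 -0.0171] len 0.0583 yaw -10.8
A base [[0.4684, -0.0321], [0.4599, 0.0094]] mid [ 0.4642 -0.0113] len 0.0423 yaw -11.55
A topf [[0.4667, -0.0331], [0.4592, 0.008]] mid [ 0.463  -0.0125] len 0.0418 yaw -10.29
A topb [[0.4767, -0.0317], [0.4679, 0.0112]] mid [ 0.4723 -0.0103] len 0.0438 yaw -11.55
B foot [[0.4096, -0.1472], [0.4146, -0.0892]] mid [ 0.4121 -0.1182] len 0.0582 yaw 5.0
B far [[0.4667, -0.0943]] mid [ 0.4667 -0.0943]
B base [[0.4364, -0.1428], [0.4411, -0.1003]] mid [ 0.4388 -0.1215] len 0.0428 yaw 6.3
B topf [[0.4359, -0.1421], [0.4396, -0.0981]] mid [ 0.4378 -0.1201] len 0.0441 yaw 4.87
B topb [[0.4448, -0.1435], [0.4489, -0.0991]] mid [ 0.4469 -0.1213] len 0.0446 yaw 5.22
```

```bash
python3 - <<'E'
from h import *
pt=bot.camera_params('top');ps=bot.camera_params('side')
def tri(a,b):
    o1,d1=ray(pt,*a);o2,d2=ray(ps,*b)
    t=np.linalg.lstsq(np.stack([d1,-d2],1),o2-o1,rcond=None)[0]
    return np.round((o1+d1*t[0]+o2+d2*t[1])/2,3), round(np.linalg.norm(o1+d1*t[0]-o2-d2*t[1]),4)
for b in [(262,228),(250,215),(258,222)]:
  for a in [(290,150),(288,148)]: print('knob',a,b,*tri(a,b))
for z in (.1,.15,.2,.25): print(z,onz(pt,290,150,z)[:2],'grey base edge',onz(pt,330,141,z)[:2])
for x,y in((.65,.097),(.65,.017)):
  for z in (.2,.25): print('body right-rear corner in top px',proj(pt,(x+.04,y+.043,z)))
E
```

```text
knob (290, 150) (262, 228) [0.682 0.167 0.045] 0.0249
knob (288, 148) (262, 228) [0.684 0.171 0.051] 0.0315
knob (290, 150) (250, 215) [0.692 0.166 0.08 ] 0.0093
knob (288, 148) (250, 215) [0.694 0.17  0.085] 0.0027
knob (290, 150) (258, 222) [0.685 0.166 0.062] 0.0125
knob (288, 148) (258, 222) [0.686 0.17  0.067] 0.0191
0.1 [0.68361343 0.16240589] grey base edge [0.7109838 0.0514143]
0.15 [0.6733959  0.15641869] grey base edge [0.69939313 0.05099541]
0.2 [0.66317836 0.15043149] grey base edge [0.68780247 0.05057651]
0.25 [0.65296083 0.1444443 ] grey base edge [0.6762118  0.05015761]
body right-rear corner in top px [294.43920791 139.51767022]
body right-rear corner in top px [292.30267308 134.60929827]
body right-rear corner in top px [326.26219367 140.06946301]
body right-rear corner in top px [325.97186855 135.18345119]
```

Both brackets have their long foot side toward the robot, so +x already points at the board: bracket A heads +11°, B −5°. Pegs: B goes on the right, A in the middle. I'll grasp B across the leg's width.

Request:
arm_command(travel=[[0,-0.015,0.01],[-0.002,-0.035,0.025],[-0.003,-0.055,0.04],[-0.0043,-0.07,0.055],[-0.0043,-0.0737,0.075],[-0.0043,-0.0737,0.095],[-0.0043,-0.0737,0.11],[-0.0043,-0.0737,0.11],[-0.0043,-0.0737,0.11],[-0.0043,-0.0737,0.11]], twist=[[0,0,2],[0,0,4],[0,0,5.2],[0,0,5.2],[0,0,5.2],[0,0,5.2],[0,0,5.2],[0,0,5.2],[0,0,5.2],[0,0,5.2]], hand=1)

```text
time_s: 37.0
eef_pos: [0.4427, -0.1219, 0.0928]
ee_rot: [-180.0, 0.1, 174.8]
ft_force: [0.3, -0.8, 0.2]
width: 0.0853
gripper_force: 0.0
```

```bash
python3 - <<'E'
from h import *
im,p=snap('wrist','w11.png')
s=bot.get_obs();print(s['eef_pos'],s['ee_rot'],s['width'])
g=cv2.cvtColor(im,cv2.COLOR_RGB2HSV)
m=((g[...,1]<40)&(g[...,2]>190)).astype(np.uint8)
n,l,st,c=cv2.connectedComponentsWithStats(m)
for k in range(1,n):
    if st[k,4]>250: print('white blob',st[k],c[k],'@.07',onz(p,*c[k],.07,True)[:2])
th=np.radians(-5.2);R=np.array([[np.cos(th),-np.sin(th)],[np.sin(th),np.cos(th)]])
for q in [(-.0045,-.022),(-.0045,.022),(.0045,.022),(.0045,-.022)]: print('pred top',proj(p,(*(np.array([.4425,-.1212])+R@q),.07),True).round(1))
E
```

```text
[ 0.4426723  -0.12190236  0.09283802] [-1.79976844e+02  6.00309229e-02  1.74786436e+02] 0.08544746787889805
white blob [277   0  31  26 556] [291.32194245  11.0881295 ] @.07 [ 0.31722768 -0.12126456]
white blob [ 43   2  21  77 374] [49.66042781 54.77272727] @.07 [ 0.30089426 -0.28364163]
white blob [ 403   16   29   58 1038] [417.34489403  45.53082852] @.07 [ 0.33892753 -0.05884169]
white blob [ 413  182   70   37 1068] [452.16292135 199.64700375] @.07 [ 0.42337255 -0.04134047]
white blob [333 189  22  43 342] [346.38596491 204.16959064] @.07 [ 0.42039102 -0.10208707]
white blob [417 221  19  38 324] [425.77777778 243.47222222] @.07 [ 0.44879997 -0.05673396]
white blob [449 227  30  15 285] [461.77192982 234.92631579] @.07 [ 0.44621673 -0.03336089]
white blob [291 239  63  14 570] [325.92631579 246.35087719] @.07 [ 0.4441342  -0.11493367]
white blob [458 245  58  33 659] [486.16995448 261.23672231] @.07 [ 0.46754114 -0.01284588]
white blob [ 148  354   46   43 1188] [169.43265993 375.80218855] @.07 [ 0.55843107 -0.25365366]
pred top [274.9 237.1]
pred top [354.1 237.1]
pred top [353.4 251.6]
pred top [275.7 251.5]
```

Request:
arm_command(travel=[[0,0,0.01],[0,0,0.02],[0,0,0.03],[0,0,0.04],[0,0,0.047],[0,0,0.047],[0,0,0.047],[0,0,0.047],[0,0,0.047],[0,0,0.047]], twist=[[0,0,0],[0,0,0],[0,0,0],[0,0,0],[0,0,0],[0,0,0],[0,0,0],[0,0,0],[0,0,0],[0,0,0]])

```text
time_s: 38.3
eef_pos: [0.4423, -0.1217, 0.0454]
ee_rot: [-180.0, 0.0, 174.8]
ft_force: [-0.1, 0.2, 0.9]
width: 0.0856
gripper_force: 0.0
```

Request:
arm_command(travel=[[0,0,0],[0,0,0],[0,0,0],[0,0,0],[0,0,0],[0,0,0],[0,0,-0.005],[0,0,-0.015],[0,0,-0.02],[0,0,-0.02]], twist=[[0,0,0],[0,0,0],[0,0,0],[0,0,0],[0,0,0],[0,0,0],[0,0,0],[0,0,0],[0,0,0],[0,0,0]], hand=-1, grip_force=70)

```text
time_s: 39.55
eef_pos: [0.4427, -0.1218, 0.0659]
ee_rot: [-180.0, 0.1, 174.8]
ft_force: [-0.5, 0.3, -2.5]
width: 0.0428
gripper_force: 71.0
```

Request:
arm_command(travel=[[0,0,-0.02],[0,0,-0.045],[-0.01,0.01,-0.07],[-0.03,0.03,-0.0855],[-0.055,0.057,-0.0855],[-0.082,0.085,-0.0855],[-0.108,0.112,-0.0855],[-0.13,0.134,-0.0855],[-0.145,0.148,-0.0855],[-0.15,0.1532,-0.0855]], twist=[[0,0,0],[0,0,0],[0,0,-1],[0,0,-2],[0,0,-3],[0,0,-3.9],[0,0,-3.9],[0,0,-3.9],[0,0,-3.9],[0,0,-3.9]])

```text
time_s: 40.8
eef_pos: [0.6059, 0.018, 0.1502]
ee_rot: [180.0, -0.0, 178.7]
ft_force: [-0.5, 0.3, -1.1]
width: 0.043
gripper_force: 71.4
```

Request:
arm_command(travel=[[0,0,0],[0,0,0],[0,0,0],[0,0,0],[0,0,0],[0,0,0],[0,0,0],[0,0,0],[0,0,0],[0,0,0]], twist=[[0,0,0],[0,0,0],[0,0,0],[0,0,0],[0,0,0],[0,0,0],[0,0,0],[0,0,0],[0,0,0],[0,0,0]])

```text
time_s: 42.05
eef_pos: [0.6056, 0.0173, 0.1508]
ee_rot: [-180.0, 0.0, 178.7]
ft_force: [-0.1, 0.3, -0.9]
width: 0.0425
gripper_force: 71.4
```

```bash
python3 - <<'E'
from h import *
im,p=snap('wrist','w12.png');t,pt=snap('top','t12.png');sd,ps=snap('side','s12.png')
s=bot.get_obs();print(s['eef_pos'],s['ee_rot'],s['width'])
# peg visibility: bright low-saturation blobs in each view near predicted peg tips
for nm,I,q,fi in(('wrist',im,p,True),('side',sd,ps,False),('top',t,pt,False)):
    g=cv2.cvtColor(I,cv2.COLOR_RGB2HSV);m=((g[...,1]<50)&(g[...,2]>130)).astype(np.uint8)
    n,l,st,c=cv2.connectedComponentsWithStats(m)
    for y in (.017,.097):
        u=proj(q,(.626,y,.1406),fi);v=proj(q,(.671,y,.1305),fi)
        near=[(st[k,:4].tolist(),int(st[k,4])) for k in range(1,n) if st[k,4]>15 and np.linalg.norm(c[k]-(u+v)/2)<25]
        print(nm,y,'tip',u.round(1),'root',v.round(1),near)
    print(nm,'legtop',proj(q,(.606,.017,.176),fi).round(1),'hole',proj(q,(.606,.017,.139),fi).round(1))
E
```

```text
[0.60554369 0.01729179 0.15082804] [-1.79998426e+02  1.07726801e-03  1.78687382e+02] 0.04270309734655122
wrist 0.017 tip [313.5 288. ] root [315.5 335.8] [([266, 283, 100, 58], 2230)]
wrist 0.097 tip [450.8 280. ] root [433.3 327.6] [([445, 281, 11, 7], 48)]
wrist legtop [311.6 294.7] hole [312.6 254.8]
side 0.017 tip [296.7 161.8] root [279.4 161.9] [([278, 159, 19, 3], 52), ([292, 170, 12, 11], 78), ([267, 178, 21, 5], 68)]
side 0.097 tip [287.  182.5] root [269.  182.3] [([278, 159, 19, 3], 52), ([292, 170, 12, 11], 78), ([267, 178, 21, 5], 68), ([256, 201, 20, 4], 68)]
side legtop [304.5 151.7] hole [304.6 163.7]
top 0.017 tip [342.2 169.3] root [342.4 153.3] []
top 0.097 tip [312.2 168.7] root [312.8 152.7] []
top legtop [342.5 175. ] hole [342.  176.8]
```

Request:
arm_command(travel=[[-0.005,0,0],[-0.01,0,0],[-0.015,0,0],[-0.02,0,0],[-0.025,0,0],[-0.03,0,0],[-0.03,0,0],[-0.03,0,0],[-0.03,0,0],[-0.03,0,0]], twist=[[0,0,0],[0,0,0],[0,0,0],[0,0,0],[0,0,0],[0,0,0],[0,0,0],[0,0,0],[0,0,0],[0,0,0]])

```text
time_s: 43.45
eef_pos: [0.6355, 0.0166, 0.1509]
ee_rot: [180.0, 0.0, 178.7]
ft_force: [-0.4, 0.2, -1.5]
width: 0.0425
gripper_force: 71.4
```

Request:
arm_command(travel=[[-0.003,0,0],[-0.006,0,0.001],[-0.009,0,0.002],[-0.012,0,0.003],[-0.012,0,0.003],[-0.012,0,0.003],[-0.012,0,0.003],[-0.012,0,0.003],[-0.012,0,0.003],[-0.012,0,0.003]], twist=[[0,0,0],[0,0,0],[0,0,0],[0,0,0],[0,0,0],[0,0,0],[0,0,0],[0,0,0],[0,0,0],[0,0,0]])

```text
time_s: 44.7
eef_pos: [0.6475, 0.0163, 0.1478]
ee_rot: [-180.0, 0.0, 178.7]
ft_force: [0.7, 0.5, -1.8]
width: 0.0426
gripper_force: 71.4
```

Request:
arm_command(travel=[[0,0,0.001],[0,0,0.002],[0,0,0.003],[0,0,0.004],[0,0,0.005],[0,0,0.006],[0,0,0.007],[0,0,0.007],[0,0,0.007],[0,0,0.007]], twist=[[0,0,0],[0,0,0],[0,0,0],[0,0,0],[0,0,0],[0,0,0],[0,0,0],[0,0,0],[0,0,0],[0,0,0]])

```text
time_s: 45.95
eef_pos: [0.6475, 0.0163, 0.1409]
ee_rot: [-180.0, 0.0, 178.7]
ft_force: [-1.3, 0.9, 1.3]
width: 0.0425
gripper_force: 71.7
```

Request:
arm_command(travel=[[0,0,0],[0,0,0],[0,0,0],[0,0,0],[0,0,0],[0,0,0],[0,0,0],[0,0,0],[0,0,0],[0,0,0]], twist=[[0,0,0],[0,0,0],[0,0,0],[0,0,0],[0,0,0],[0,0,0],[0,0,0],[0,0,0],[0,0,0],[0,0,0]], hand=0.45)

```text
time_s: 47.2
eef_pos: [0.6475, 0.0163, 0.1408]
ee_rot: [-180.0, 0.0, 178.7]
ft_force: [0.0, -0.4, -0.3]
width: 0.062
gripper_force: 0.0
```

Request:
arm_command(travel=[[0,0,-0.005],[0,0,-0.015],[0,0,-0.03],[0,0,-0.045],[0,0,-0.06],[0.02,0,-0.07],[0.04,0,-0.07],[0.06,0,-0.07],[0.08,0,-0.07],[0.08,0,-0.07]], twist=[[0,0,0],[0,0,0],[0,0,0],[0,0,0],[0,0,0],[0,0,0],[0,0,0],[0,0,0],[0,0,0],[0,0,0]])

```text
time_s: 48.45
eef_pos: [0.567, 0.0182, 0.2118]
ee_rot: [-180.0, 0.0, 178.7]
ft_force: [0.5, -0.6, -0.1]
width: 0.0614
gripper_force: 0.0
```

```bash
python3 - <<'E'
from h import *
im,p=snap('wrist','w13.png')
s=bot.get_obs();print(s['eef_pos'],s['ee_rot'],s['width'],s['ft_force'])
g=cv2.cvtColor(im,cv2.COLOR_RGB2HSV);m=((g[...,1]<40)&(g[...,2]>110)).astype(np.uint8)
n,l,st,c=cv2.connectedComponentsWithStats(m)
for k in range(1,n):
    if st[k,4]>150: print('blob',st[k],c[k].round(),'@.165',onz(p,*c[k],.165,True)[:2].round(4),'@.07',onz(p,*c[k],.07,True)[:2].round(4))
for X in [(.64,-.006,.165),(.64,.038,.165),(.655,-.006,.165),(.655,.038,.165),(.6,.016,.1),(.626,.016,.1406),(.626,.097,.1406)]: print(X,proj(p,X,True).round(1))
E
```

```text
[0.56792351 0.01813712 0.21175622] [-1.79996167e+02  7.45910166e-02  1.78684560e+02] 0.06188938091061065 [ 0.26808677 -0.80230749 -0.14474473]
blob [ 253   54   65   59 2456] [285.  82.] @.165 [0.4773 0.0039] @.07 [ 0.4695 -0.0054]
blob [  63  176   42   58 1687] [ 84. 204.] @.165 [ 0.5476 -0.1565] @.07 [ 0.5768 -0.2503]
blob [ 280  250   67   50 2073] [312. 267.] @.165 [0.5951 0.0167] @.07 [0.6492 0.0142]
blob [485 271  34  30 321] [498. 283.] @.165 [0.6194 0.162 ] @.07 [0.6864 0.236 ]
blob [300 284  30  21 399] [315. 293.] @.165 [0.6161 0.0176] @.07 [0.6813 0.0155]
blob [244 319 137  29 778] [295. 336.] @.165 [0.6568 0.0019] @.07 [ 0.7434 -0.0085]
blob [289 322  58  11 526] [318. 327.] @.165 [0.6479 0.0191] @.07 [0.7298 0.0178]
blob [196 340  17  29 266] [205. 352.] @.165 [ 0.6812 -0.0772] @.07 [ 0.7806 -0.1292]
blob [421 340  26  17 302] [433. 348.] @.165 [0.6809 0.1153] @.07 [0.7803 0.1646]
blob [ 564  347   76   51 1015] [605. 371.] @.165 [0.8268 0.4487] @.07 [1.003  0.6737]
blob [ 566  365   74   35 1378] [615. 387.] @.165 [0.9121 0.5489] @.07 [1.1331 0.8266]
(0.64, -0.006, 0.165) [283.4 319.6]
(0.64, 0.038, 0.165) [343.1 318.7]
(0.655, -0.006, 0.165) [285.  334.3]
(0.655, 0.038, 0.165) [342.6 333.5]
(0.6, 0.016, 0.1) [312.6 235.1]
(0.626, 0.016, 0.1406) [313.  286.1]
(0.626, 0.097, 0.1406) [413.9 281.4]
```

Bracket B's leg top is at (.648,.019,.165) above the right peg, with its foot below and clear of the gripper, so it is hanging. Next is bracket A.

Request:
arm_command(travel=[[0.02,-0.006,0],[0.045,-0.014,0.01],[0.07,-0.022,0.03],[0.09,-0.029,0.055],[0.0988,-0.0314,0.085],[0.0988,-0.0314,0.11],[0.0988,-0.0314,0.1188],[0.0988,-0.0314,0.1188],[0.0988,-0.0314,0.1188],[0.0988,-0.0314,0.1188]], twist=[[0,0,-3],[0,0,-6],[0,0,-9],[0,0,-12.3],[0,0,-12.3],[0,0,-12.3],[0,0,-12.3],[0,0,-12.3],[0,0,-12.3],[0,0,-12.3]], hand=1)

```text
time_s: 49.75
eef_pos: [0.4688, -0.0111, 0.0927]
ee_rot: [-180.0, 0.1, -169.0]
ft_force: [0.3, 0.4, -0.2]
width: 0.0854
gripper_force: 0.0
```

```bash
python3 - <<'E'
from h import *
im,p=snap('wrist','w14.png')
s=bot.get_obs();print(s['eef_pos'],s['ee_rot'],s['width'])
g=cv2.cvtColor(im,cv2.COLOR_RGB2HSV)
m=((g[...,1]<40)&(g[...,2]>110)).astype(np.uint8)
n,l,st,c=cv2.connectedComponentsWithStats(m)
for k in range(1,n):
    if st[k,4]>200 and abs(c[k][0]-315)<80: print('blob',st[k],c[k].round(1),'@.07',onz(p,*c[k],.07,True)[:2])
th=np.radians(11);R=np.array([[np.cos(th),-np.sin(th)],[np.sin(th),np.cos(th)]])
for q in [(-.0045,-.022),(-.0045,.022),(.0045,.022),(.0045,-.022)]: print('pred top',proj(p,(*(np.array([.468,-.011])+R@q),.07),True).round(1))
E
```

```text
[ 0.4686924  -0.01103418  0.09266724] [-1.79972104e+02  7.08766160e-02 -1.69008740e+02] 0.08508767104674952
blob [291   0  44  39 921] [311.2  16. ] @.07 [ 0.34957797 -0.0352797 ]
blob [ 274  166   81   86 5674] [315.2 206.8] @.07 [ 0.44680449 -0.01442038]
pred top [274.3 235.7]
pred top [353.8 235.8]
pred top [353.  250.3]
pred top [275.1 250.2]
```

Request:
arm_command(travel=[[0,0,0.01],[0,0,0.02],[0,0,0.03],[0,0,0.04],[0,0,0.047],[0,0,0.047],[0,0,0.047],[0,0,0.047],[0,0,0.047],[0,0,0.047]], twist=[[0,0,0],[0,0,0],[0,0,0],[0,0,0],[0,0,0],[0,0,0],[0,0,0],[0,0,0],[0,0,0],[0,0,0]])

```text
time_s: 51.05
eef_pos: [0.4682, -0.011, 0.0451]
ee_rot: [-180.0, 0.0, -169.0]
ft_force: [-0.4, 0.3, -0.5]
width: 0.0852
gripper_force: 0.0
```

Request:
arm_command(travel=[[0,0,0],[0,0,0],[0,0,0],[0,0,0],[0,0,0],[0,0,0],[0,0,-0.005],[0,0,-0.015],[0,0,-0.02],[0,0,-0.02]], twist=[[0,0,0],[0,0,0],[0,0,0],[0,0,0],[0,0,0],[0,0,0],[0,0,0],[0,0,0],[0,0,0],[0,0,0]], hand=-1)

```text
time_s: 52.3
eef_pos: [0.4683, -0.011, 0.0655]
ee_rot: [-180.0, 0.0, -169.0]
ft_force: [-0.0, 0.7, -1.6]
width: 0.0426
gripper_force: 71.1
```

Request:
arm_command(travel=[[0,0,-0.02],[0,0,-0.04],[0,0,-0.06],[0,0,-0.08],[0,0,-0.0855],[0,0,-0.0855],[0,0,-0.0855],[0,0,-0.0855],[0,0,-0.0855],[0,0,-0.0855]], twist=[[0,0,0],[0,0,0],[0,0,0],[0,0,0],[0,0,0],[0,0,0],[0,0,4],[0,0,8],[0,0,12.3],[0,0,12.3]])

```text
time_s: 53.55
eef_pos: [0.4675, -0.0109, 0.1496]
ee_rot: [180.0, -0.1, 178.7]
ft_force: [0.1, -0.0, -0.9]
width: 0.0425
gripper_force: 71.3
```

Request:
arm_command(travel=[[-0.01,0.02,-0.001],[-0.03,0.045,-0.001],[-0.05,0.07,-0.001],[-0.075,0.092,-0.001],[-0.1,0.106,-0.001],[-0.12,0.1111,-0.001],[-0.13,0.1111,-0.001],[-0.1355,0.1111,-0.001],[-0.1355,0.1111,-0.001],[-0.1355,0.1111,-0.001]], twist=[[0,0,0],[0,0,0],[0,0,0],[0,0,0],[0,0,0],[0,0,0],[0,0,0],[0,0,0],[0,0,0],[0,0,0]])

```text
time_s: 54.8
eef_pos: [0.6055, 0.0968, 0.1516]
ee_rot: [-180.0, -0.0, 178.7]
ft_force: [0.1, 0.3, -1.8]
width: 0.0425
gripper_force: 71.4
```

Request:
arm_command(travel=[[-0.003,0,0],[-0.006,0,0],[-0.01,0,0],[-0.015,0,0],[-0.02,0,0],[-0.025,0,0],[-0.03,0,0],[-0.03,0,0],[-0.03,0,0],[-0.03,0,0]], twist=[[0,0,0],[0,0,0],[0,0,0],[0,0,0],[0,0,0],[0,0,0],[0,0,0],[0,0,0],[0,0,0],[0,0,0]])

```text
time_s: 56.05
eef_pos: [0.6359, 0.0963, 0.1515]
ee_rot: [-180.0, -0.0, 178.7]
ft_force: [0.1, -0.1, -1.0]
width: 0.0426
gripper_force: 71.4
```

Request:
arm_command(travel=[[-0.003,0,0],[-0.006,0,0.001],[-0.009,0,0.002],[-0.012,0,0.003],[-0.012,0,0.003],[-0.012,0,0.003],[-0.012,0,0.003],[-0.012,0,0.003],[-0.012,0,0.003],[-0.012,0,0.003]], twist=[[0,0,0],[0,0,0],[0,0,0],[0,0,0],[0,0,0],[0,0,0],[0,0,0],[0,0,0],[0,0,0],[0,0,0]])

```text
time_s: 57.3
eef_pos: [0.6481, 0.096, 0.1485]
ee_rot: [-180.0, 0.0, 178.7]
ft_force: [0.1, 0.4, -1.4]
width: 0.0428
gripper_force: 71.4
```

Request:
arm_command(travel=[[0,0,0.001],[0,0,0.002],[0,0,0.003],[0,0,0.004],[0,0,0.005],[0,0,0.006],[0,0,0.007],[0,0,0.007],[0,0,0.007],[0,0,0.007]], twist=[[0,0,0],[0,0,0],[0,0,0],[0,0,0],[0,0,0],[0,0,0],[0,0,0],[0,0,0],[0,0,0],[0,0,0]])

```text
time_s: 58.55
eef_pos: [0.6481, 0.096, 0.1415]
ee_rot: [-180.0, 0.0, 178.7]
ft_force: [-0.6, 1.0, -1.6]
width: 0.0429
gripper_force: 71.4
```

Request:
arm_command(travel=[[0,0,0.0005],[0,0,0.001],[0,0,0.0015],[0,0,0.002],[0,0,0.002],[0,0,0.002],[0,0,0.002],[0,0,0.002],[0,0,0.002],[0,0,0.002]], twist=[[0,0,0],[0,0,0],[0,0,0],[0,0,0],[0,0,0],[0,0,0],[0,0,0],[0,0,0],[0,0,0],[0,0,0]])

```text
time_s: 59.8
eef_pos: [0.6482, 0.096, 0.1406]
ee_rot: [-180.0, 0.1, 178.7]
ft_force: [-3.8, -0.0, 9.2]
width: 0.0426
gripper_force: 72.4
```

Contact on the peg. I'll release with a partial opening, since the neighbour's leg is at y≈0.04, then back off and check.

Request:
arm_command(travel=[[0,0,-0.0015],[0,0,-0.0015],[0,0,-0.0015],[0,0,-0.0015],[0,0,-0.0015],[0,0,-0.0015],[0,0,-0.0015],[0,0,-0.0015],[0,0,-0.0015],[0,0,-0.0015]], twist=[[0,0,0],[0,0,0],[0,0,0],[0,0,0],[0,0,0],[0,0,0],[0,0,0],[0,0,0],[0,0,0],[0,0,0]], hand=0.4)

```text
time_s: 61.05
eef_pos: [0.6481, 0.096, 0.141]
ee_rot: [180.0, -0.0, 178.7]
ft_force: [-0.0, -0.7, -0.2]
width: 0.0602
gripper_force: 0.0
```

Request:
arm_command(travel=[[0,0,-0.005],[0,0,-0.015],[0,0,-0.03],[0,0,-0.045],[0,0,-0.06],[0.02,0,-0.07],[0.04,0,-0.07],[0.06,0,-0.07],[0.08,0,-0.07],[0.08,0,-0.07]], twist=[[0,0,0],[0,0,0],[0,0,0],[0,0,0],[0,0,0],[0,0,0],[0,0,0],[0,0,0],[0,0,0],[0,0,0]])

```text
time_s: 62.3
eef_pos: [0.5675, 0.098, 0.212]
ee_rot: [180.0, 0.0, 178.7]
ft_force: [0.5, 0.9, 0.0]
width: 0.0601
gripper_force: 0.0
```

Request:
arm_command(travel=[[0.04,0,-0.02],[0.08,0,-0.04],[0.12,0.03,-0.05],[0.15,0.07,-0.05],[0.17,0.12,-0.05],[0.19,0.17,-0.05],[0.2,0.22,-0.05],[0.2,0.25,-0.05],[0.2,0.25,-0.05],[0.2,0.25,-0.05]], twist=[[0,0,0],[0,0,0],[0,0,0],[0,0,0],[0,0,0],[0,0,0],[0,0,0],[0,0,0],[0,0,0],[0,0,0]])

```text
time_s: 63.55
eef_pos: [0.3743, 0.3521, 0.2611]
ee_rot: [-180.0, 0.0, 178.7]
ft_force: [-0.0, 0.9, 0.4]
width: 0.0597
gripper_force: 0.0
```

```bash
python3 - <<'E'
from h import *
s=bot.get_obs();print(s['eef_pos'],s['ft_force'])
fr=[]
for i in range(2):
    t,pt=snap('top',f't15_{i}.png');sd,ps=snap('side',f's15_{i}.png');fr.append((t.astype(int),sd.astype(int)))
for nm,I,q in(('top',t,pt),('side',sd,ps)):
    g=cv2.cvtColor(I,cv2.COLOR_RGB2HSV);m=((g[...,1]<45)&(g[...,2]>135)).astype(np.uint8)
    n,l,st,c=cv2.connectedComponentsWithStats(m)
    for y in (.0165,.0965):
        u=proj(q,(.65,y,.165));f=proj(q,(.646,y,.098));F=proj(q,(.44,-.03,.01))
        print(nm,y,'legtop',u.round(1),'foot',f.round(1),[(st[k,:4].tolist(),int(st[k,4])) for k in range(1,n) if st[k,4]>8 and min(np.linalg.norm(c[k]-u),np.linalg.norm(c[k]-f))<14])
# change against the start picture at the bystanders, old places and pegs
a=cv2.imread('pics/top0.png')[:,:,::-1].astype(int)
for n,X in dict(tape=(.3916,.0893,.019),tin=(.577,-.271,.058),red=(.411,-.237,.008),A0=(.45,-.01,.02),B0=(.437,-.123,.02),pegmid=(.646,.0965,.11),pegR=(.646,.0165,.11),pegL=(.646,.1765,.11)).items():
    u,v=proj(pt,X).astype(int);print(n,(u,v),'diff vs start',np.abs(a-fr[1][0])[v-6:v+7,u-6:u+7].mean().round(1),'between frames',np.abs(fr[0][0]-fr[1][0])[v-6:v+7,u-6:u+7].mean().round(1))
E
```

```text
[0.37425801 0.35208341 0.26112137] [-0.01351196  0.89198373  0.37812692]
top 0.0165 legtop [342.9 158.7] foot [342.1 164.5] [([331, 153, 23, 24], 369)]
top 0.0965 legtop [312.1 158.1] foot [313.3 163.9] [([302, 151, 24, 25], 377)]
side 0.0165 legtop [287.2 152.2] foot [289.4 173.6] [([279, 146, 13, 16], 69), ([292, 159, 6, 3], 17), ([281, 164, 24, 19], 201)]
side 0.0965 legtop [276.9 172.6] foot [279.6 194.2] [([267, 166, 15, 16], 84), ([256, 184, 40, 22], 313)]
tape (np.int64(315), np.int64(253)) diff vs start 6.4 between frames 1.3
tin (np.int64(441), np.int64(192)) diff vs start 9.2 between frames 0.6
red (np.int64(424), np.int64(249)) diff vs start 5.8 between frames 1.3
A0 (np.int64(348), np.int64(234)) diff vs start 24.0 between frames 0.9
B0 (np.int64(387), np.int64(239)) diff vs start 44.8 between frames 1.0
pegmid (np.int64(313), np.int64(163)) diff vs start 42.0 between frames 0.9
pegR (np.int64(342), np.int64(163)) diff vs start 45.1 between frames 0.9
pegL (np.int64(284), np.int64(162)) diff vs start 7.7 between frames 1.1
```

```bash
python3 -c "
from h import *
print(bot.get_obs()['time_s'],bot.sign_off())"
```

```text
the job is handed in; nothing more can be done
63.75 None
```

I packed the kit and handed it in at 63.75 s: all three bolts stand in their own cavities, the divider is down on its seat with its handle up, and both brackets present hang still on the middle and right pegs; the tin, tape and red look-alike were never touched.

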